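Pack the drinks caddy

ROBOT

A 7-joint arm with a two-finger parallel gripper is mounted at the origin on the work surface. World frame = base frame: x ahead of the robot, y to its left, z up, the work surface at z = 0. Lengths are in mm, angles in rad, forces in N, time in s.
With the tool pointing down it reaches from about 400 to 850 mm from the base axis. Payload 4.4 kg.
Tool frame: the origin (TCP) lies on the mounting face of the last link; the fingertips stand 199 mm ahead of it and the grasp point (between the pads) lies 180 mm ahead of it (r.tcp_to_tips is the distance from the TCP to the fingertips, in mm); z points along the fingers, y is the direction in which the jaws open and shut (so a half turn about z gives the same grasp; the last joint's range is limited). The gripper opens to 94 mm and grips with 3 to 60 N. Pads are 16 mm wide; open, the fingers measure 119 mm over their backs; the gripper's body (75 mm by 177 mm) begins 78 mm behind the grasp point.
Start: joints at [1.241, 0.628, 0.038, 1.517, -0.027, 0.996, -0.02], TCP at [169.509, -627.521, 404.678] pointing down, gripper open.
Joint ranges: [-3.06, 3.06], [-0.37, 2.12], [-1.25, 1.32], [0.18, 2.47], [-1.1, 4.24], [0.23, 1.98], [-2.94, 2.94]. Speed limits (rad/s): [2.57, 2.57, 3.14, 3.14, 3.14, 3.14, 3.14].

INTERFACE

Orientations are given as a 3x3 rotation matrix whose columns are the frame's x, y, z axes.
In Python, from station import r gives the robot as it stands.
- The arm moves only by the shell command python3 -m crank 'ROWS' [FORCE]. ROWS is JSON, a list of rows, each a list of 3 entries, a list of its own where there are three numbers: the gripper's target within -1 to 1 (shut at 1, half-way at 0, fully open at -1), then the shift along the tool's x, y, z in m, then the turn about the tool's z in rad. In form: [[gripper, [x, y, z], spin], ...]. A call has 1 to 20 rows; each row is the pose to reach, as a shift and turn from the pose commanded when the call began, along the tool's axes at that moment; what a row does not reach only later rows make up. A row lasts 1/12 s, in which the tool goes at most 41.7 mm and 7.16 degrees, less where a joint would pass 70% of its speed; a pose out of reach is approached as far as the arm can. A call with a gripper value outside its range is refused whole. The fingers move at their own pace and stop on an object; FORCE is the grip in N (left out, the last holds). Time passes only in rows, so rows that repeat a pose let the fingers close. It gives the time, the measured TCP pose, the force and the opening at its end, in the units of the state.
- r.state(): the state, without advancing time (a new reading comes with each control period).
- r.camera(name): name is "scene" or "side" or "wrist"; returns the picture (384x512x3 uint8, red, green, blue); there is no depth.
- r.camera_model(name): a dict with "intrinsics" (3x3 intrinsics, pixels), "eye" and "attitude" of the camera in the world; the wrist camera has in their place "hand_eye" (4x4, takes a point from camera to tool coordinates, whose origin is the TCP and whose axes are the flange's). Camera axes: x right, y down, z forward; pixel columns grow to the right and rows downward; lengths in mm; the calibration is good to about 2 mm. A picture is of the moment at which its call begins: read the wrist's pose just before it. camera_model takes no time and is no camera call.
- r.hand_in(): hands the job in, once; it reports no verdict.
The state is a dict: "t": time; "joint_positions": joint angles; "joint_vel": joint speeds; "joint_torque": joint torques, N m; "tcp_pos": TCP position; "ee_rot": TCP orientation; "wrist_force": force on the tool from outside, world axes, zero at the start; "moment": the same for the moment, N m; "finger_gap": finger opening in mm.
Only numpy, scipy, OpenCV 4.12 (cv2) and the standard library are available. Lean on these libraries where they do the work, as an engineer would, in place of code of your own. Each camera call takes 0.05 s, during which the arm holds its last target.

TASK

Pack the wooden drinks caddy: tilt the steel measuring cup gradually so that exactly three chilling balls drop one after another out of its nose into the blue-floored compartment, never touching a ball with the gripper, and keep the rest in the cup, which goes back level on its cork mat. Lay every stirrer on the counter in the yellow-floored compartment, and when all is in, lower the lid gently until it is fully closed, without letting it slam. Leave the canister and the glass bowl where they are.

Things in the scene. Friction and masses are not known exactly. Their poses are not given: they have to be found in the camera images.
- caddy: Fixed wooden open box, outside 130 (x) x 200 (y) x 60 mm high, walls and floor 5 mm; origin: centre of underside. A 47 mm high divider in the plane y = 0 leaves two compartments 120 x 92 (y) mm: blue floor (balls), centre y = +49 mm (robot left); yellow floor (stirrers), centre y = -49 mm. The blue floor slopes from the rear (13 mm up) to the front (5 mm up). The lid is hinged on its +x rim.
- lid (a joint): Caddy lid angle, rad: 0 = flat on the rim, closed; 1.57 = upright; limit 1.9. Wooden board 130 (hinge to free edge) x 200 x 8 mm, 150 g, stiff friction hinge, stays where left, 1 to 3 N at the free edge moves it, no latch. Opens up and away from the robot. Black knob (28 mm across, 43 mm tall) on its outer face, 30 mm from the free edge, midway along it.
- lid_hinge (a point): Point on the hinge axis (along the caddy's y), midway along the caddy's +x rim, 60 mm above its underside; the board's inner face turns through it. The point turns with the lid.
- lid_handle (a point): Middle of the lid knob's head, 35 mm off the lid's outer face and 100 mm from the hinge along the board; turns with the lid.
- mat: Fixed cork mat 260 (x) x 120 (y) x 4 mm thick; origin at the centre of its underside.
- cup: Steel measuring cup: open trough 190 (x) x 46 (y) x 52 mm high, walls 2.5 mm, about 250 g, mass centre near mid-length: grip there across the side walls. Origin: centre of underside. +x end is the open nose (lip 9 mm up). Saw-tooth floor of five 37 mm stalls, one ball each, single file. Nose tilted down, the nose stall lets its ball roll out at about 8 degrees, each stall behind at some 6 more.
- cup_nose (a point): Middle of the cup's nose edge at its underside, 94.5 mm along +x from the cup's origin.
- canister: White ceramic canister with a twist cap, 90 mm across, 90 mm high; bystander, origin at the centre of its underside.
- bowl: Glass bowl, 150 mm across, 60 mm high; bystander, origin at the centre of its underside.
- ball1: Drink-chilling ball, steel with rust-red enamel, 32 mm across, 90 g (0.88 N); origin at its centre. Starts in the cup, in the stall nearest the nose.
- ball2: Drink-chilling ball, steel with rust-red enamel, 32 mm across, 90 g (0.88 N); origin at its centre. Starts in the cup, in the stall number 2 counted from the nose.
- ball3: Drink-chilling ball, steel with rust-red enamel, 32 mm across, 90 g (0.88 N); origin at its centre. Starts in the cup, in the stall number 3 counted from the nose.
- ball4: Drink-chilling ball, steel with rust-red enamel, 32 mm across, 90 g (0.88 N); origin at its centre. Starts in the cup, in the stall number 4 counted from the nose. May be absent.
- ball5: Drink-chilling ball, steel with rust-red enamel, 32 mm across, 90 g (0.88 N); origin at its centre. Starts in the cup, in the stall number 5 counted from the nose. May be absent.
- stirrer1: Dark wooden stirrer, flat, 95 mm long along its x (from -47.5 to +47.5 mm), 12 mm thick, 30 g: handle 16 mm wide (y) from x = -47.5 to +17.5 mm, paddle 22 mm wide beyond that. Origin at the middle of its underside, z up or down. May be absent.
- stirrer2: Dark wooden stirrer, flat, 95 mm long along its x (from -47.5 to +47.5 mm), 12 mm thick, 30 g: handle 16 mm wide (y) from x = -47.5 to +17.5 mm, paddle 22 mm wide beyond that. Origin at the middle of its underside, z up or down. May be absent.
- stirrer3: Dark wooden stirrer, flat, 95 mm long along its x (from -47.5 to +47.5 mm), 12 mm thick, 30 g: handle 16 mm wide (y) from x = -47.5 to +17.5 mm, paddle 22 mm wide beyond that. Origin at the middle of its underside, z up or down. May be absent.
There are look-alikes about, which are no part of the job. What is shaped like the ball2 but purple is not meant.

How it is judged:
By the outcome, as a careful person would: the job done as asked, in the order asked, and still so for the second after the job is handed in, with the robot touching nothing.
Of ball4, ball5 only 1 to 2 are there at a start; the rules pass over those that are not, and their reading is None.
Of stirrer1, stirrer2, stirrer3 only 1 to 3 are there at a start; the rules pass over those that are not, and their reading is None.
At some moment in a run one of stirrer1, stirrer2, stirrer3 may be knocked a few centimetres aside while the robot is not near it.
It also fails if it takes over 210 s, if anything falls off the work surface, if the arm or the gripper's body presses on something with over 40 N, if the wrist force passes 120 N, or if a joint passes its speed limit or range.

## Working session

There is one attempt and no reset: what is moved stays moved. The work goes in short steps, Python scripts to look and compute and a shell command to move; the robot and the scene stay as the last step left them, time stands still between calls to the robot, and variables do not carry over. Pictures are saved under pics/ and viewed, and the job is handed in when it is done.

```bash
ls; mkdir -p pics
python3 - <<'E'
from station import r
import cv2
s=r.state(); print({k:s[k] for k in('t','tcp_pos','ee_rot','wrist_force','finger_gap')})
for n in("scene","side","wrist"):
    im=r.camera(n); cv2.imwrite(f"pics/{n}0.png",im[:,:,::-1]); print(n,r.camera_model(n))
E
```

```text
pics
{'t': 0.0, 'tcp_pos': array([ 169.45968145, -627.23554829,  403.77946141]), 'ee_rot': array([[ 9.65408136e-01,  2.60742967e-01, -4.85035283e-04],
       [ 2.60743418e-01, -9.65406540e-01,  1.75580185e-03],
       [-1.04432489e-05, -1.82153515e-03, -9.99998341e-01]]), 'wrist_force': array([-0.32885796,  0.13946791,  0.66855972]), 'finger_gap': 94.13997396417105}
scene {'intrinsics': array([[384.14414945,   0.        , 255.3050836 ],
       [  0.        , 384.14414945, 184.62586435],
       [  0.        ,   0.        ,   1.        ]]), 'eye': array([1009.89512709, -191.86342532,  833.31473708]), 'attitude': array([[ 0.45304568,  0.72356922, -0.52076597],
       [ 0.89138051, -0.37670865,  0.2520543 ],
       [-0.01379831, -0.57839275, -0.81564173]])}
side {'intrinsics': array([[407.5208256 ,   0.        , 256.00322064],
       [  0.        , 407.5208256 , 191.48307702],
       [  0.        ,   0.        ,   1.        ]]), 'eye': array([447.39678642, 849.84568562, 659.32027947]), 'attitude': array([[-0.99614556, -0.03679957,  0.07962295],
       [-0.08630812,  0.57316962, -0.81487882],
       [-0.01565027, -0.81861003, -0.57413647]])}
wrist {'intrinsics': array([[274.40727819,   0.        , 257.53019547],
       [  0.        , 274.40727819, 189.34730488],
       [  0.        ,   0.        ,   1.        ]]), 'hand_eye': array([[ 1.02838162e-04, -9.67544339e-01, -2.52701291e-01,
         7.32793549e+01],
       [ 9.99999981e-01,  5.72471584e-05,  1.87767129e-04,
        -4.10922494e-01],
       [-1.67206591e-04, -2.52701305e-01,  9.67544326e-01,
         1.91998313e+01],
       [ 0.00000000e+00,  0.00000000e+00,  0.00000000e+00,
         1.00000000e+00]])}
```

View pics/scene0.png

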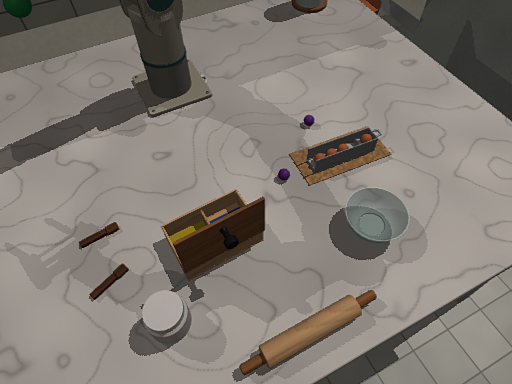

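View pics/side0.png

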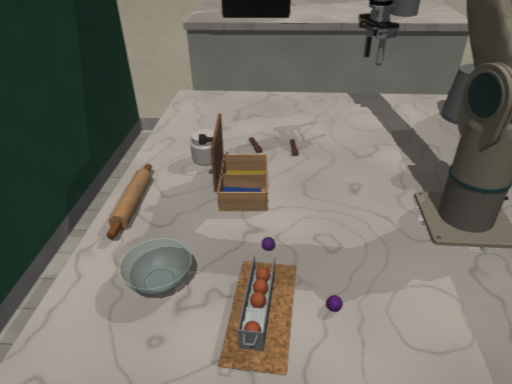

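View pics/wrist0.png

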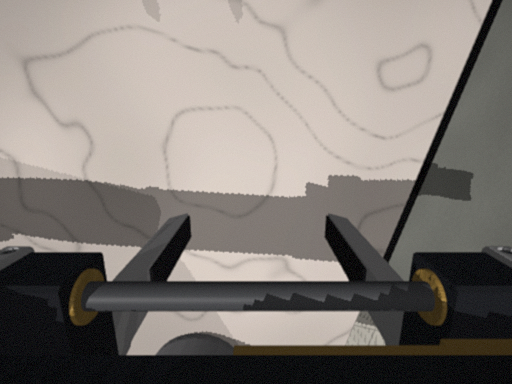

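Scene view: the cup is on its mat at about (343,150). The stirrers are at (99,235) and (109,281), the caddy is at (213,232), and the lookalike purple balls are at (309,120) and (284,174). I'll enlarge and measure.

```bash
cat > h.py <<'E'
from station import r
import numpy as np, cv2
def cam(n,s=None):
    m=r.camera_model(n);K=np.array(m['intrinsics'])
    if n!='wrist': return K,np.array(m['eye']),np.array(m['attitude'])
    s=s or r.state();R=np.array(s['ee_rot']);p=np.array(s['tcp_pos']);H=np.array(m['hand_eye'])
    return K,p+R@H[:3,3],R@H[:3,:3]
def pix2w(n,u,v,z,s=None):
    K,e,A=cam(n,s);d=A@np.linalg.solve(K,[u,v,1.]);return e+d*(z-e[2])/d[2]
def w2pix(n,P,s=None):
    K,e,A=cam(n,s);q=K@(A.T@(np.array(P,float)-e));return q[:2]/q[2]
def tri(a,b):  # [(cam,u,v),...]
    M=np.zeros((3,3));y=np.zeros(3)
    for n,u,v in (a,b):
        K,e,A=cam(n);d=A@np.linalg.solve(K,[u,v,1.]);d/=np.linalg.norm(d);Q=np.eye(3)-np.outer(d,d);M+=Q;y+=Q@e
    return np.linalg.solve(M,y)
def crop(src,dst,x0,y0,x1,y1,k):
    im=cv2.imread(src)[y0:y1,x0:x1];im=cv2.resize(im,None,fx=k,fy=k,interpolation=cv2.INTER_CUBIC)
    for x in range((x0+9)//10*10,x1,10):
        cv2.line(im,((x-x0)*k,0),((x-x0)*k,4 if x%50 else 12),(0,255,255),1)
        if x%50==0: cv2.putText(im,str(x),((x-x0)*k+2,14),0,.4,(0,255,255),1)
    for y in range((y0+9)//10*10,y1,10):
        cv2.line(im,(0,(y-y0)*k),(4 if y%50 else 12,(y-y0)*k),(0,255,255),1)
        if y%50==0: cv2.putText(im,str(y),(14,(y-y0)*k+4),0,.4,(0,255,255),1)
    cv2.imwrite(dst,im)
E
python3 - <<'E'
from h import *
crop('pics/scene0.png','pics/c1.png',60,180,280,340,3)
crop('pics/scene0.png','pics/c2.png',270,100,420,200,5)
crop('pics/side0.png','pics/c3.png',180,100,320,220,5)
crop('pics/side0.png','pics/c4.png',210,225,350,375,4)
E
```

```text
(no output)
```

View pics/c1.png

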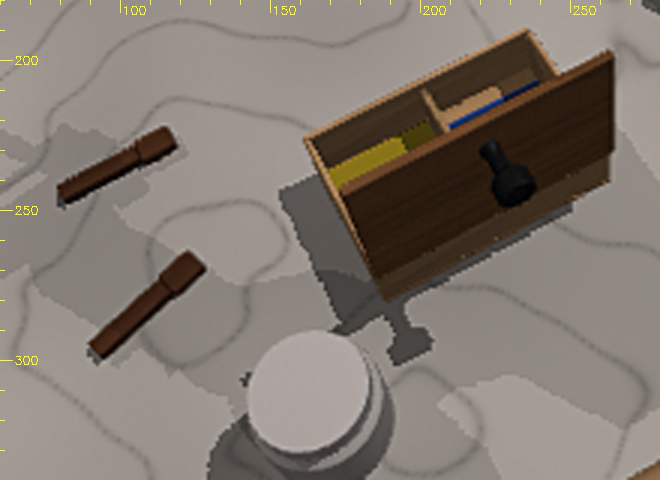

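View pics/c2.png

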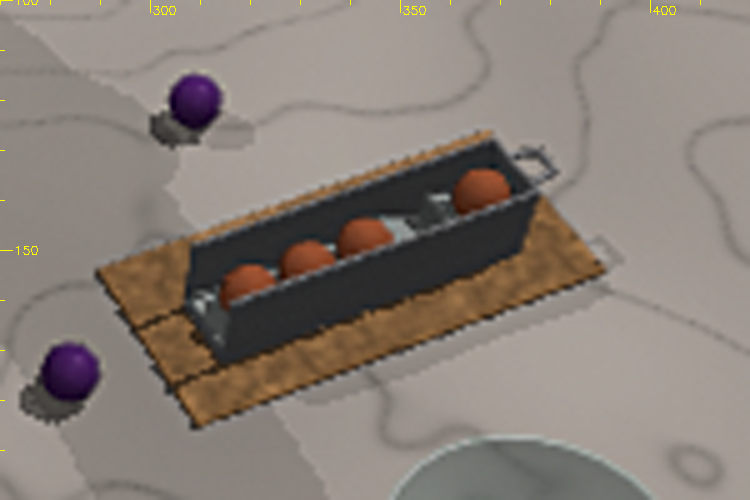

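View pics/c3.png

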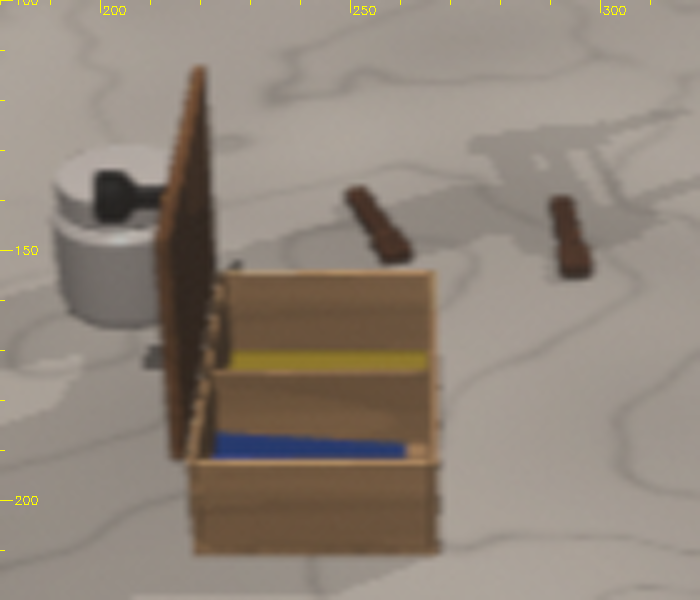

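View pics/c4.png

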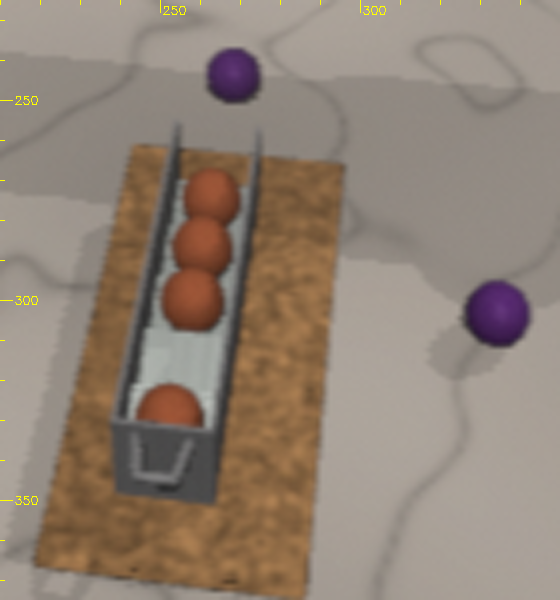

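Run:
```python
from h import *
np.set_printoptions(precision=1,suppress=True)
def P(l,n,u,v,z): print(l,pix2w(n,u,v,z))
P('caddy -x-y rim','scene',161.5,227,60);P('caddy -x+y rim','scene',236,190,60)
P('side near -x rim','side',267,192.5,60);P('side near +x rim','side',218,192.5,60);P('side far -x rim','side',266.5,154.5,60);P('far +x','side',224.5,154.5,60)
P('near base -x','side',267,210.5,0);P('near base +x','side',219,210.5,0)
P('base scene +x-y','scene',190,280,0)
print('knob',tri(('scene',231.5,243.5),('side',203.5,139)))
print('lid far top',tri(('scene',174,241),('side',219.5,114)),'near top',tri(('scene',264,198),('side',213,147)))
for a,b in (((80,247),(117,227)),((92,298),(125,267))):
  P('st','scene',*a,12);P('st','scene',*b,12)
P('side st2','side',250,138,12);P('side','side',260,152,12)
P('side st1','side',292,140,12);P('side','side',295,154.5,12)
print('mat')
for p in ((262-0,0),):pass
for u,v in ((243,262),(295.5,266),(286.5,374),(218.5,366)):P('mat side','side',u,v,4)
for u,v in ((289.5,154),(309.5,185.5),(391,154)):P('mat scene','scene',u,v,4)
print('cup tail top z56')
P('a','side',238.5,330.5,56);P('b','side',265,333,56)
P('tail bot','side',240,348,4);P('tail bot','side',263.5,350.5,4)
P('nose top','side',254,256.5,56);P('nose top','side',274.5,258,56)
P('sc nose top','scene',308,150,56);P('sc tail','scene',368,128,56);P('sc tail','scene',376.5,139,56)
P('sc nose bot','scene',315,172,4)
for u,v in((319,157),(331,152),(343,147.5),(366,138)):P('ball','scene',u,v,26)
for u,v in((262.5,275),(260,287),(258,300),(252,328)):P('ball','side',u,v,26)
P('pur','scene',308.5,120,16);P('pur','scene',284,174.5,16)
P('bowl','scene',377,216,60);P('can','scene',162,312,90)
```

```text
caddy -x-y rim [ 523.  -198.2   60. ]
caddy -x+y rim [508.7  -2.1  60. ]
side near -x rim [502.1   1.9  60. ]
side near +x rim [627.2  10.   60. ]
side far -x rim [ 516.  -191.4   60. ]
far +x [ 639.7 -184.1   60. ]
near base -x [502.3  -0.7   0. ]
near base +x [629.1   7.7   0. ]
base scene +x-y [ 645.8 -185.8    0. ]
knob [678.6 -89.2 157.8]
lid far top [ 644.9 -185.5  188.8] near top [633.    7.1 188.9]
st [ 455.2 -388.2   12. ]
st [ 442.6 -295.6   12. ]
st [ 591.2 -391.3   12. ]
st [ 553.7 -307.    12. ]
side st2 [ 585.  -383.6   12. ]
side [ 543.4 -289.6   12. ]
side st1 [ 442.3 -377.2   12. ]
side [ 431.4 -280.1   12. ]
mat
mat side [543.6 196.7   4. ]
mat side [426.  200.8   4. ]
mat side [439.5 457.    4. ]
mat side [557.8 451.3   4. ]
mat scene [430.9 197.    4. ]
mat scene [548.9 189.9   4. ]
mat scene [561.8 447.4   4. ]
cup tail top z56
a [525.1 414.3  56. ]
b [478.9 415.8  56. ]
tail bot [524.6 413.4   4. ]
tail bot [481.8 415.2   4. ]
nose top [514.7 230.8  56. ]
nose top [471.6 232.2  56. ]
sc nose top [477.9 222.8  56. ]
sc tail [486.5 410.5  56. ]
sc tail [530.1 406.2  56. ]
sc nose bot [517.6 226.5   4. ]
ball [492.4 252.1  26. ]
ball [492.5 290.6  26. ]
ball [494.3 328.7  26. ]
ball [494.9 405.6  26. ]
ball [495.4 253.5  26. ]
ball [498.  286.6  26. ]
ball [499.3 320.1  26. ]
ball [504.9 385.4  26. ]
pur [352.  306.1  16. ]
pur [493.9 143.2  16. ]
bowl [726.2 257.3  60. ]
can [ 720.5 -258.    90. ]
```

```bash
cat >> h.py <<'E'
def plan(p,yaw=None,s=None):
    """p: world TCP target mm, yaw of tool x deg -> shift (m) in tool axes, spin rad"""
    s=s or r.state();R=np.array(s['ee_rot']);d=R.T@(np.array(p,float)-np.array(s['tcp_pos']))/1000
    y0=np.degrees(np.arctan2(R[1,0],R[0,0]));sp=0 if yaw is None else np.radians((y0-yaw+180)%360-180)
    print('t %.1f tcp'%s['t'],np.round(s['tcp_pos'],1),'yaw %.1f'%y0,'gap %.1f'%s['finger_gap'],'F',np.round(s['wrist_force'],1))
    print('shift',np.round(d,4),'spin %.3f'%sp,'rows>=',int(np.ceil(max(np.linalg.norm(d)/.0417,abs(sp)/.125))))
E
python3 -c "
from h import *
plan([450,-300,450]);plan([450,60,450],60)"
```

```text
t 0.1 tcp [ 169.5 -627.3  404. ] yaw 15.1 gap 94.2 F [0.1 0.8 0.5]
shift [ 0.3562 -0.2429 -0.0457] spin 0.000 rows>= 11
t 0.1 tcp [ 169.5 -627.3  404. ] yaw 15.1 gap 94.2 F [0.1 0.8 0.5]
shift [ 0.4501 -0.5904 -0.0452] spin -0.783 rows>= 18
```

```bash
python3 -m crank '[[-1,[0.356,-0.243,-0.046],-0.3],[-1,[0.356,-0.243,-0.046],-0.3],[-1,[0.356,-0.243,-0.046],-0.3],[-1,[0.356,-0.243,-0.046],-0.3],[-1,[0.356,-0.243,-0.046],-0.3],[-1,[0.356,-0.243,-0.046],-0.3],[-1,[0.356,-0.243,-0.046],-0.3],[-1,[0.356,-0.243,-0.046],-0.3],[-1,[0.356,-0.243,-0.046],-0.3],[-1,[0.356,-0.243,-0.046],-0.3],[-1,[0.356,-0.243,-0.046],-0.3],[-1,[0.356,-0.243,-0.046],-0.3]]'
python3 -c "
from h import *
plan([450,60,450],70);plan([501,361,300],87)
cv2.imwrite('pics/w1.png',r.camera('wrist')[:,:,::-1])"
```

```text
t: 1.15
tcp_pos: [453.3, -295.4, 451.1]
ee_rot: [[0.84, 0.542, 0.003], [0.542, -0.84, 0.002], [0.003, -0.0, -1.0]]
wrist_force: [0.2, 0.3, -0.1]
finger_gap: 93.6
t 1.1 tcp [ 453.3 -295.4  451.1] yaw 32.8 gap 93.6 F [ 0.2  0.3 -0.1]
shift [ 0.1898 -0.3005  0.0018] spin -0.649 rows>= 9
t 1.1 tcp [ 453.3 -295.4  451.1] yaw 32.8 gap 93.6 F [ 0.2  0.3 -0.1]
shift [ 0.3953 -0.5257  0.1526] spin -0.946 rows>= 17
```

View pics/w1.png

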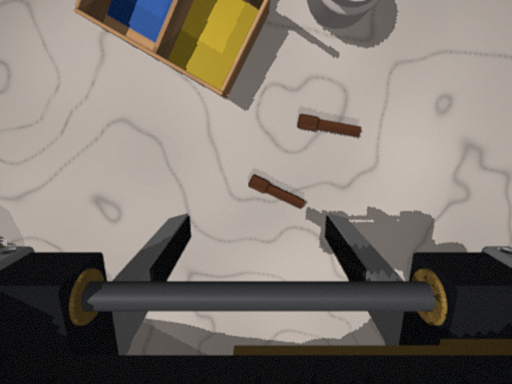

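```bash
python3 -m crank '[[-1,[0.19,-0.30,0.002],-0.6],[-1,[0.19,-0.30,0.002],-0.6],[-1,[0.19,-0.30,0.002],-0.6],[-1,[0.19,-0.30,0.002],-0.6],[-1,[0.19,-0.30,0.002],-0.6],[-1,[0.19,-0.30,0.002],-0.6],[-1,[0.19,-0.30,0.002],-0.6],[-1,[0.39,-0.52,0.05],-0.946],[-1,[0.395,-0.526,0.08],-0.946],[-1,[0.395,-0.526,0.08],-0.946],[-1,[0.395,-0.526,0.08],-0.946],[-1,[0.395,-0.526,0.08],-0.946],[-1,[0.395,-0.526,0.08],-0.946],[-1,[0.395,-0.526,0.08],-0.946],[-1,[0.395,-0.526,0.08],-0.946],[-1,[0.395,-0.526,0.08],-0.946],[-1,[0.395,-0.526,0.08],-0.946],[-1,[0.395,-0.526,0.08],-0.946],[-1,[0.395,-0.526,0.08],-0.946]]'
python3 -c "
from h import *
plan([501,361,300],87)
im=r.camera('wrist')
im=cv2.resize(im,None,fx=1.5,fy=1.5)
cv2.imwrite('pics/w2.png',im[:,:,::-1])"
```

```text
t: 2.78
tcp_pos: [503.6, 353.3, 369.9]
ee_rot: [[0.063, 0.998, -0.001], [0.998, -0.063, -0.003], [-0.003, -0.0, -1.0]]
wrist_force: [-0.3, -0.2, 0.6]
finger_gap: 94.1
t 2.8 tcp [503.6 353.3 369.9] yaw 86.4 gap 94.1 F [-0.3 -0.2  0.6]
shift [ 0.0077 -0.0031  0.0699] spin -0.011 rows>= 2
```

View pics/w2.png

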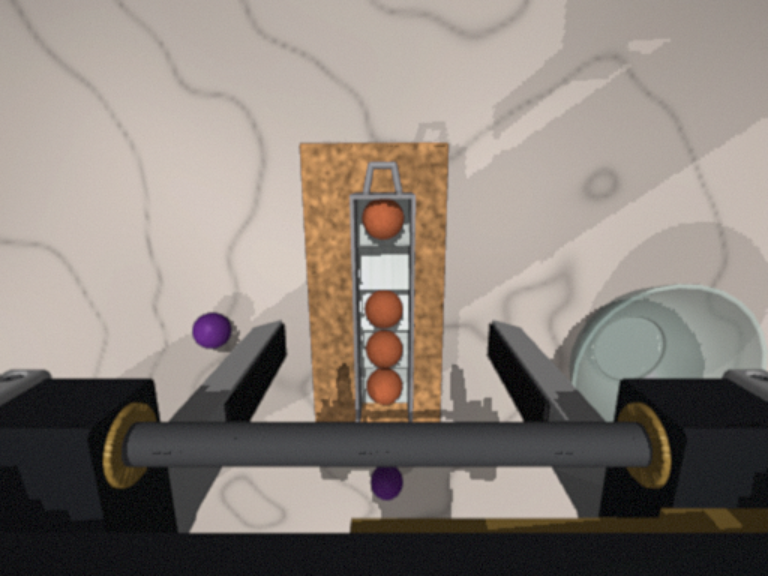

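Run:
```python
from h import *
np.set_printoptions(precision=1,suppress=True)
for u,v,z in ((351,196,56),(415,197,56),(357,405,56),(412,405,56),(383,219,26),(384,309,26),(384,350,26),(384,386,26),(301,143,4),(448,143,4)):
    print(pix2w('wrist',u/1.5,v/1.5,z))
```

```text
[482.8 413.8  56. ]
[527.6 410.2  56. ]
[473.5 249.6  56. ]
[517.6 246.8  56. ]
[503.8 393.3  26. ]
[499.7 319.3  26. ]
[497.3 282.6  26. ]
[495.1 248.7  26. ]
[442.  455.5   4. ]
[559.3 448.    4. ]
```

```bash
python3 -c "
from h import *
plan([502,358.5,218],86.6)"
```

```text
t 2.8 tcp [503.7 352.8 370.4] yaw 86.3 gap 93.8 F [-0.2 -0.6  0.7]
shift [ 0.006  -0.0021  0.1523] spin -0.005 rows>= 4
```

```bash
python3 -m crank '[[-1,[0.006,-0.002,0.02],-0.005],[-1,[0.006,-0.002,0.05],-0.005],[-1,[0.006,-0.002,0.08],-0.005],[-1,[0.006,-0.002,0.11],-0.005],[-1,[0.006,-0.002,0.135],-0.005],[-1,[0.006,-0.002,0.147],-0.005],[-1,[0.006,-0.002,0.152],-0.005],[-1,[0.006,-0.002,0.152],-0.005],[-1,[0.006,-0.002,0.152],-0.005]]' 20; python3 -c "
from h import *
plan([502,358.5,218],86.6)
im=r.camera('wrist')
im=cv2.resize(im,None,fx=1.5,fy=1.5)
cv2.imwrite('pics/w3.png',im[:,:,::-1])"
```

```text
t: 3.58
tcp_pos: [501.8, 361.4, 220.0]
ee_rot: [[0.057, 0.998, 0.002], [0.998, -0.057, 0.001], [0.001, 0.002, -1.0]]
wrist_force: [-0.3, -0.1, 0.5]
finger_gap: 93.9
t 3.6 tcp [501.8 361.4 220. ] yaw 86.7 gap 93.9 F [-0.3 -0.1  0.5]
shift [-0.0029  0.0003  0.002 ] spin 0.002 rows>= 1
```

View pics/w3.png

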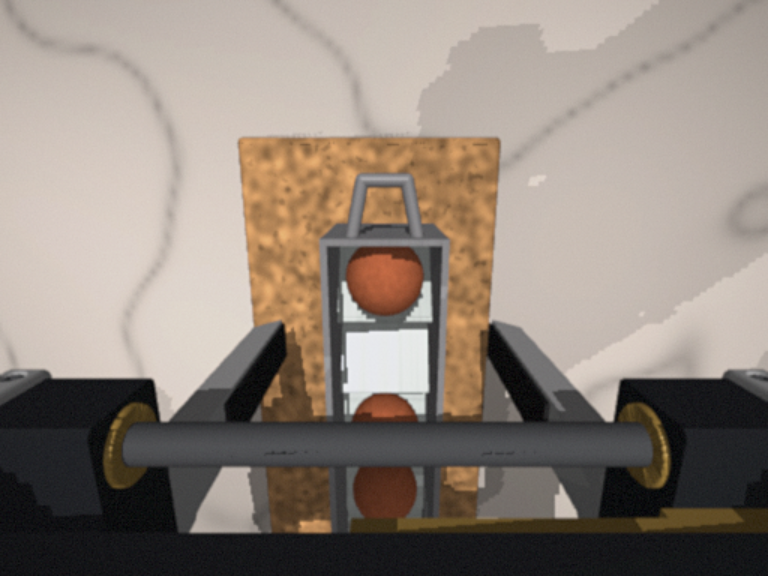

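```bash
python3 -m crank '[[0.2,[-0.002,0,0.002],0],[0.4,[-0.002,0,0.002],0],[0.5,[-0.002,0,0.002],0],[0.6,[-0.002,0,0.002],0],[0.7,[-0.002,0,0.002],0],[0.7,[-0.002,0,0.002],0],[0.8,[-0.002,0,0.002],0],[0.8,[-0.002,0,0.002],0],[0.8,[-0.002,0,0.002],0],[0.8,[-0.002,0,0.002],0],[0.8,[-0.002,0,0.002],0],[0.8,[-0.002,0,0.002],0]]' 60;  python3 -m crank '[[0.8,[0,0,-0.002],0],[0.8,[0,0,-0.004],0],[0.8,[0,0,-0.006],0],[0.8,[0,0,-0.008],0],[0.8,[0,0,-0.010],0],[0.8,[0,0,-0.012],0],[0.8,[0,0,-0.012],0],[0.8,[0,0,-0.012],0]]' 60;python3 -c "
from h import *
print(r.state()['moment'])
cv2.imwrite('pics/s4.png',r.camera('side')[:,:,::-1])
crop('pics/s4.png','pics/s4c.png',210,200,350,375,4)"
```

```text
t: 4.63
tcp_pos: [500.9, 359.8, 216.7]
ee_rot: [[0.056, 0.998, 0.0], [0.998, -0.056, 0.0], [0.0, 0.0, -1.0]]
wrist_force: [1.4, 0.4, -0.3]
finger_gap: 45.5
t: 5.3
tcp_pos: [500.9, 359.7, 228.9]
ee_rot: [[0.056, 0.998, 0.0], [0.998, -0.056, 0.0], [0.0, 0.0, -1.0]]
wrist_force: [0.8, -0.8, -6.6]
finger_gap: 45.7
[ 0.27234026 -0.10338219 -0.008902  ]
```

View pics/s4c.png

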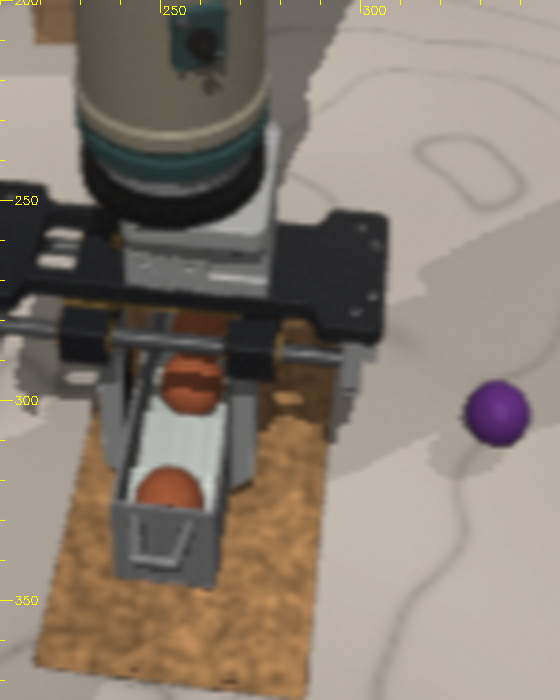

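```bash
python3 -c "
from h import *
cv2.imwrite('pics/s5.png',r.camera('scene')[:,:,::-1])
crop('pics/s5.png','pics/s5c.png',260,60,410,200,5)"
```

```text
(no output)
```

View pics/s5c.png

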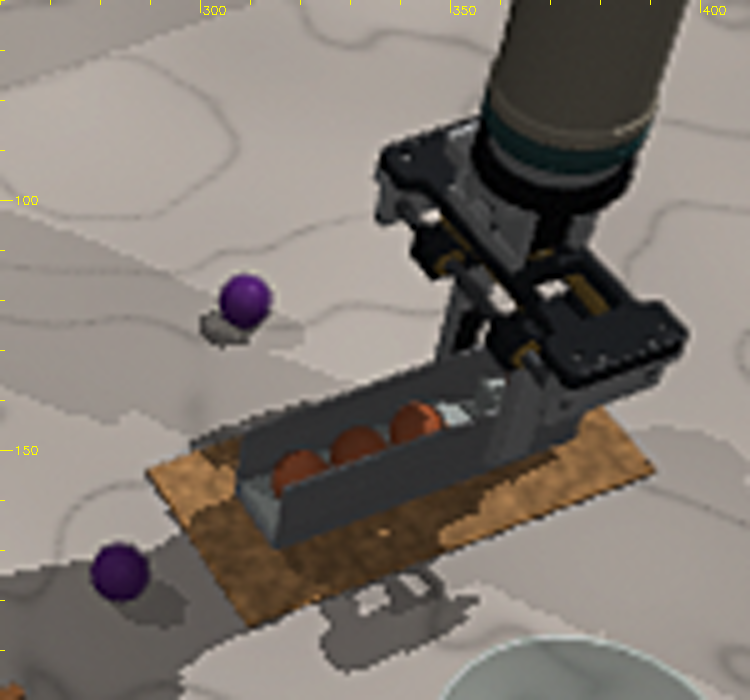

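```bash
python3 -m crank '[[0.8,[0,0,-0.002],0],[0.8,[0,0,-0.006],0],[0.8,[0,0,-0.012],0],[0.8,[0,0,-0.020],0],[0.8,[0,0,-0.029],0],[0.8,[0,0,-0.038],0],[0.8,[0,0,-0.046],0],[0.8,[0,0,-0.053],0],[0.8,[0,0,-0.059],0],[0.8,[0,0,-0.063],0],[0.8,[0,0,-0.065],0],[0.8,[0,0,-0.065],0]]' 60;python3 -m crank '[[0.8,[-0.002,0.0006,0],-0.002],[0.8,[-0.006,0.0017,0],-0.004],[0.8,[-0.012,0.0034,0],-0.008],[0.8,[-0.020,0.0057,0],-0.014],[0.8,[-0.030,0.0086,0],-0.02],[0.8,[-0.041,0.0118,0],-0.026],[0.8,[-0.053,0.0153,0],-0.032],[0.8,[-0.066,0.019,0],-0.038],[0.8,[-0.079,0.0228,0],-0.044],[0.8,[-0.092,0.0265,0],-0.05],[0.8,[-0.105,0.0303,0],-0.056],[0.8,[-0.118,0.034,0],-0.062],[0.8,[-0.131,0.0378,0],-0.068],[0.8,[-0.143,0.0412,0],-0.075],[0.8,[-0.154,0.0444,0],-0.08],[0.8,[-0.164,0.0473,0],-0.085],[0.8,[-0.172,0.0496,0],-0.09],[0.8,[-0.178,0.0513,0],-0.093],[0.8,[-0.182,0.0524,0],-0.095],[0.8,[-0.184,0.053,0],-0.096]]'; python3 -c "
from h import *
plan([559,105,290],94.2);print(r.state()['moment'])
cv2.imwrite('pics/s6.png',r.camera('scene')[:,:,::-1])
crop('pics/s6.png','pics/s6c.png',150,60,350,260,3)"
```

```text
t: 6.4
tcp_pos: [501.0, 359.7, 294.1]
ee_rot: [[0.056, 0.998, 0.001], [0.998, -0.056, 0.0], [0.0, 0.001, -1.0]]
wrist_force: [0.1, 0.1, -7.1]
finger_gap: 45.7
t: 8.07
tcp_pos: [543.6, 172.5, 293.7]
ee_rot: [[-0.04, 0.999, -0.0], [0.999, 0.04, 0.0], [0.0, -0.0, -1.0]]
wrist_force: [0.4, -0.0, -5.6]
finger_gap: 45.6
t 8.1 tcp [543.6 172.5 293.7] yaw 92.3 gap 45.6 F [ 0.4 -0.  -5.6]
shift [-0.0681  0.0127  0.0037] spin -0.034 rows>= 2
[ 0.26656639 -0.03660438  0.00719549]
```

View pics/s6c.png

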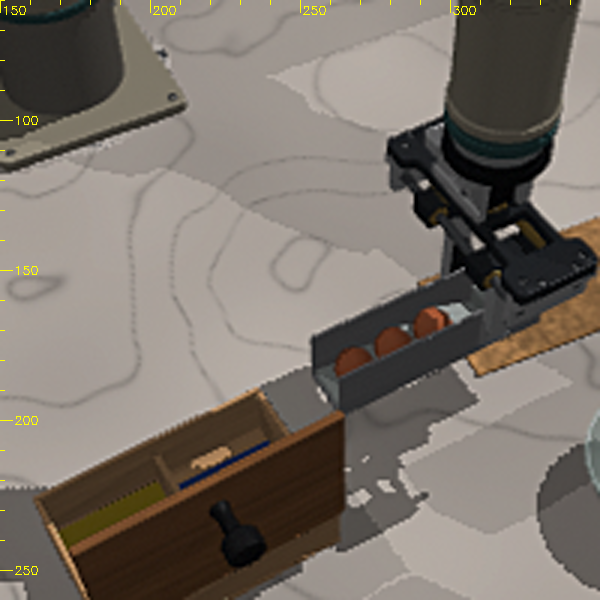

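```bash
python3 -m crank '[[0.8,[-0.002,0.0004,0],-0.004],[0.8,[-0.006,0.0011,0],-0.008],[0.8,[-0.012,0.0022,0],-0.013],[0.8,[-0.019,0.0035,0],-0.018],[0.8,[-0.026,0.0048,0],-0.023],[0.8,[-0.034,0.0063,0],-0.028],[0.8,[-0.042,0.0078,0],-0.031],[0.8,[-0.050,0.0093,0],-0.034],[0.8,[-0.057,0.0106,0],-0.034],[0.8,[-0.063,0.0117,0],-0.034],[0.8,[-0.066,0.0123,0],-0.034],[0.8,[-0.068,0.0127,0],-0.034],[0.8,[-0.068,0.0127,0],-0.034]]'; python3 -c "
from h import *
plan([559,99,290],94.2);print(r.state()['moment'])
cv2.imwrite('pics/s7.png',r.camera('scene')[:,:,::-1])
crop('pics/s7.png','pics/s7c.png',150,100,350,270,4)
cv2.imwrite('pics/s7s.png',r.camera('side')[:,:,::-1])
crop('pics/s7s.png','pics/s7sc.png',180,60,330,260,4)
"
```

```text
t: 9.2
tcp_pos: [559.0, 105.2, 293.7]
ee_rot: [[-0.073, 0.997, 0.0], [0.997, 0.073, -0.0], [-0.0, 0.0, -1.0]]
wrist_force: [0.5, -0.4, -6.6]
finger_gap: 45.2
t 9.2 tcp [559.  105.2 293.7] yaw 94.2 gap 45.2 F [ 0.5 -0.4 -6.6]
shift [-0.0062 -0.0005  0.0037] spin 0.000 rows>= 1
[ 0.19455245 -0.07145675 -0.00604982]
```

View pics/s7c.png

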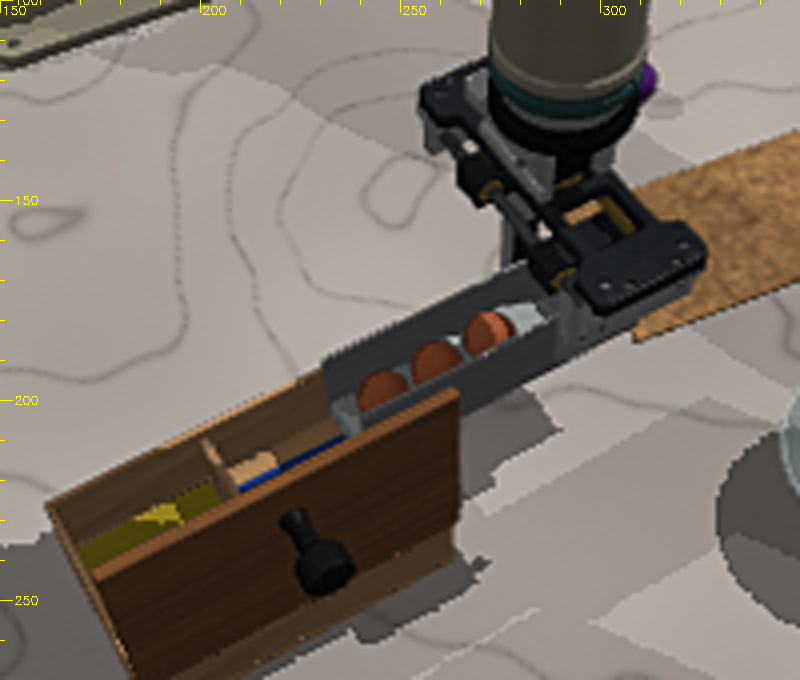

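View pics/s7sc.png

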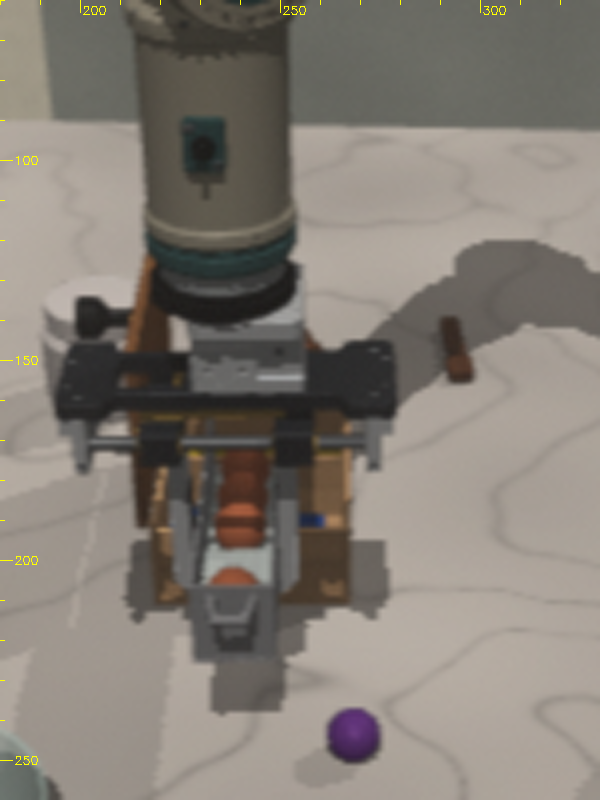

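```bash
python3 -m crank '[[0.8,[-0.002,0,0.001],0],[0.8,[-0.004,0,0.003],0],[0.8,[-0.006,0,0.006],0],[0.8,[-0.006,0,0.009],0],[0.8,[-0.006,0,0.012],0],[0.8,[-0.006,0,0.015],0],[0.8,[-0.006,0,0.017],0],[0.8,[-0.006,0,0.018],0],[0.8,[-0.006,0,0.018],0]]';python3 -m crank '[[0.8,[0,0,0.0005],0],[0.8,[0,0,0.001],0],[0.8,[0,0,0.001],0]]';python3 -m crank '[[0.8,[0,0,0.0005],0],[0.8,[0,0,0.001],0],[0.8,[0,0,0.001],0]]'; python3 -c "
from h import *
print(r.state()['moment'])"
```

```text
t: 10.05
tcp_pos: [559.2, 99.7, 275.3]
ee_rot: [[-0.074, 0.997, -0.001], [0.997, 0.074, -0.0], [0.0, -0.001, -1.0]]
wrist_force: [0.0, 0.1, -6.0]
finger_gap: 45.8
t: 10.3
tcp_pos: [559.4, 99.6, 274.8]
ee_rot: [[-0.074, 0.997, 0.0], [0.997, 0.074, 0.0], [0.0, 0.0, -1.0]]
wrist_force: [-0.0, -1.0, -6.0]
finger_gap: 45.6
t: 10.55
tcp_pos: [559.3, 99.5, 273.7]
ee_rot: [[-0.074, 0.997, 0.0], [0.997, 0.074, -0.0], [-0.0, 0.0, -1.0]]
wrist_force: [-0.0, -0.0, -6.5]
finger_gap: 45.7
[ 0.20941908 -0.03313294 -0.02293775]
```

```bash
for i in 1 2 3; do python3 -m crank '[[0.8,[0,0,0.0005],0],[0.8,[0,0,0.001],0],[0.8,[0,0,0.001],0]]' | egrep 'pos|force'; python3 -c "
from h import *
print(r.state()['moment'])"; done
```

```text
tcp_pos: [559.4, 99.6, 272.8]
wrist_force: [-0.3, -0.6, -5.3]
[ 0.17276977 -0.04972941 -0.02560087]
tcp_pos: [559.4, 99.8, 272.4]
wrist_force: [-1.8, 0.8, 2.0]
[-0.36076879  0.35524921 -0.18237168]
tcp_pos: [559.4, 100.0, 271.8]
wrist_force: [-3.4, 1.4, 7.1]
[-0.70974884  0.58171124 -0.16155731]
```

```bash
python3 -m crank '[[0.8,[0,0,-0.0008],0],[0.8,[0,0,-0.0012],0],[0.8,[0,0,-0.0012],0]]' 60| egrep 'pos|force';  python3 -m crank '[[0.8,[0,0,0],0],[0.8,[0,0,0],0],[0.8,[0,0,0],0]]' 25| egrep 'pos|force|gap';python3 -m crank '[[0.8,[0,0,0],0],[0.8,[0,0,0],0],[0.8,[0,0,0],0]]' 10| egrep 'pos|force|gap'; python3 -c "
from h import *
print(r.state()['moment'])
cv2.imwrite('pics/s8.png',r.camera('scene')[:,:,::-1])
crop('pics/s8.png','pics/s8c.png',200,130,350,260,5)"
```

```text
tcp_pos: [559.4, 99.8, 272.1]
wrist_force: [-1.0, 2.3, 1.9]
tcp_pos: [559.5, 99.9, 272.0]
wrist_force: [-1.4, 1.9, 1.7]
finger_gap: 45.7
tcp_pos: [559.4, 99.8, 271.7]
wrist_force: [-1.0, 0.6, -0.4]
finger_gap: 46.0
[ 0.39737841  0.11493537 -0.0573382 ]
```

View pics/s8c.png

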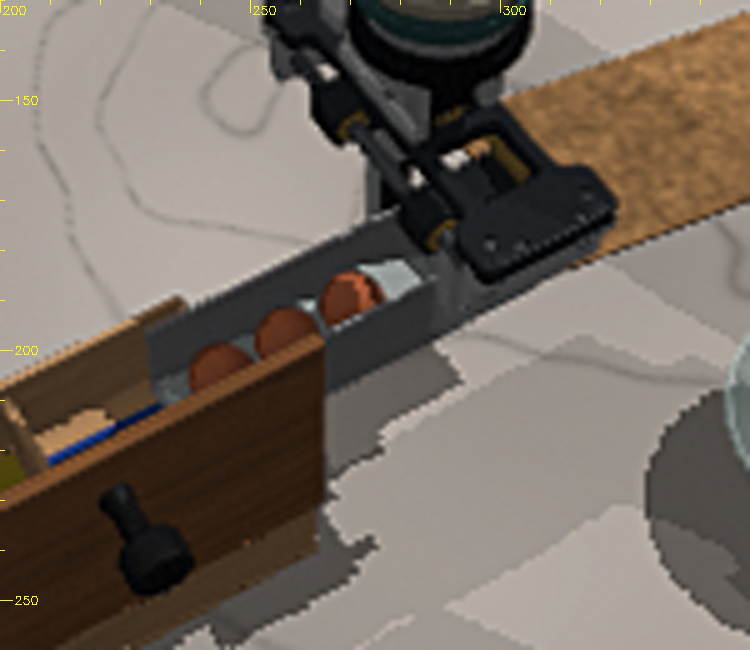

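```bash
python3 -m crank '[[0.8,[-0.0003,0,-0.001],0],[0.8,[-0.0007,0,-0.002],0],[0.8,[-0.001,0,-0.003],0],[0.8,[-0.0014,0,-0.004],0],[0.8,[-0.0018,0,-0.005],0],[0.8,[-0.0022,0,-0.006],0],[0.8,[-0.0026,0,-0.007],0],[0.8,[-0.003,0,-0.008],0],[0.8,[-0.0032,0,-0.0084],0],[0.8,[-0.0032,0,-0.0084],0]]' 10| egrep 'pos|force|gap'; python3 -c "
from h import *
print(r.state()['moment'])
cv2.imwrite('pics/s9.png',r.camera('scene')[:,:,::-1])
crop('pics/s9.png','pics/s9c.png',200,130,350,260,5)"
```

```text
tcp_pos: [559.6, 96.2, 280.4]
wrist_force: [-1.1, -1.3, -5.2]
finger_gap: 46.0
[-0.0758171  -0.01208619 -0.01603369]
```

View pics/s9c.png

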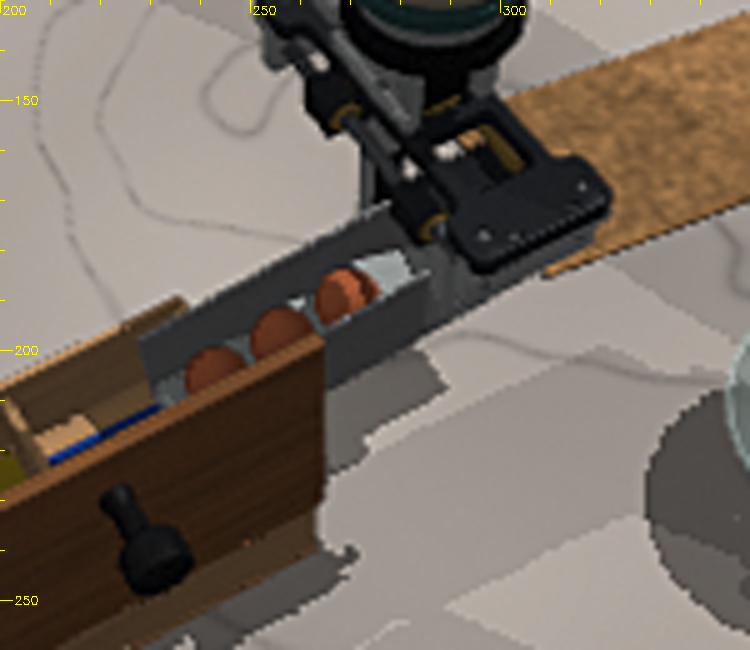

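```bash
cat >> h.py <<'E'
def cupdraw(n,th,dst,box,k,pinx=-41.3,pinz=32,col=(0,255,0)):
    """overlay cup box outline at tilt th deg (nose down), pin at grasp point"""
    s=r.state();src='/tmp/x.png';im=r.camera(n)[:,:,::-1].copy();cv2.imwrite(src,im)
    R=np.array(s['ee_rot']);g=np.array(s['tcp_pos'])-np.array([0,0,180.])
    ax=-R[:,0];ax[2]=0;ax/=np.linalg.norm(ax);lat=np.cross([0,0,1],ax)
    crop(src,dst,*box,k);o=cv2.imread(dst)
    for th_,c in zip(np.atleast_1d(th),((0,255,0),(255,255,0),(255,0,255))):
        t=np.radians(th_)
        def W(x,y,z):
            a=x-pinx;b=z-pinz
            q=w2pix(n,g+ax*(a*np.cos(t)-(-b)*(-1)*-np.sin(t)*-1 if False else a*np.cos(t)+b*np.sin(t))+lat*y+np.array([0,0,1.])*(-a*np.sin(t)+b*np.cos(t)))
            return tuple(int(v) for v in np.round((q-np.array(box[:2]))*k))
        for y in(-23,23):
            P=[W(-95,y,0),W(95,y,0),W(95,y,52),W(-95,y,52)]
            for i in range(4): cv2.line(o,P[i],P[(i+1)%4],c,1)
    cv2.imwrite(dst,o)
E
sed -i 's/a\*np.cos(t)-(-b)\*(-1)\*-np.sin(t)\*-1 if False else //' h.py
python3 -c "
from h import *
cupdraw('scene',[0,5],'pics/o1.png',(200,130,350,260),5)"
```

```text
(no output)
```

View pics/o1.png

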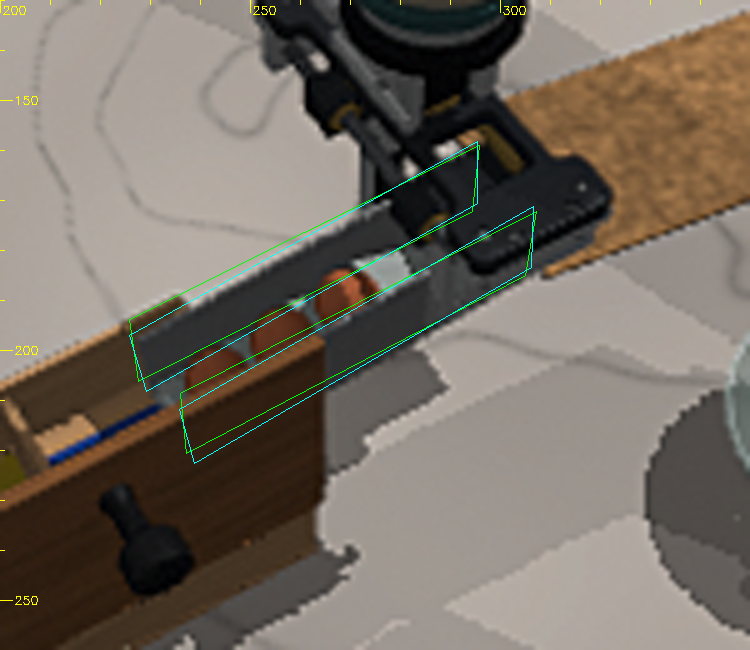

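```bash
python3 -m crank '[[0.8,[-0.0004,0,-0.0008],0],[0.8,[-0.0008,0,-0.0016],0],[0.8,[-0.0012,0,-0.0024],0],[0.8,[-0.0016,0,-0.0033],0],[0.8,[-0.002,0,-0.0041],0],[0.8,[-0.0024,0,-0.0049],0],[0.8,[-0.0028,0,-0.0057],0],[0.8,[-0.003,0,-0.0065],0],[0.8,[-0.003,0,-0.0065],0],[0.8,[-0.003,0,-0.0065],0],[0.8,[-0.003,0,-0.0065],0],[0.8,[-0.003,0,-0.0065],0]]' 10| egrep 'pos|force|gap'; python3 -c "
from h import *
print(r.state()['moment'])
cupdraw('scene',[9],'pics/o2.png',(200,130,350,260),5)"
```

```text
tcp_pos: [559.8, 93.4, 286.9]
wrist_force: [-0.3, -0.2, -3.5]
finger_gap: 45.6
[-0.1305998   0.0806914  -0.04574979]
```

View pics/o2.png

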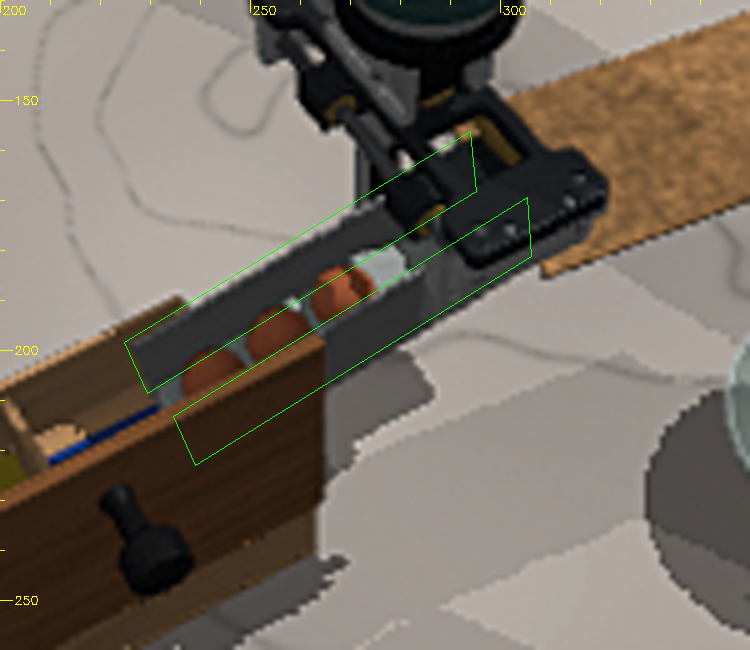

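```bash
python3 -m crank '[[0.8,[-0.0004,0,-0.0008],0],[0.8,[-0.0008,0,-0.0016],0],[0.8,[-0.0012,0,-0.0024],0],[0.8,[-0.0015,0,-0.003],0],[0.8,[-0.0015,0,-0.003],0],[0.8,[-0.0015,0,-0.003],0],[0.8,[-0.0015,0,-0.003],0],[0.8,[-0.0015,0,-0.003],0]]' 10| egrep 'pos|force|gap'; python3 -c "
from h import *
print(r.state()['moment'])
cupdraw('scene',[10],'pics/o3.png',(200,130,350,260),5)"
```

```text
tcp_pos: [559.9, 91.9, 289.8]
wrist_force: [0.2, -0.3, -4.8]
finger_gap: 46.2
[-0.09643338 -0.0079606  -0.09755849]
```

View pics/o3.png

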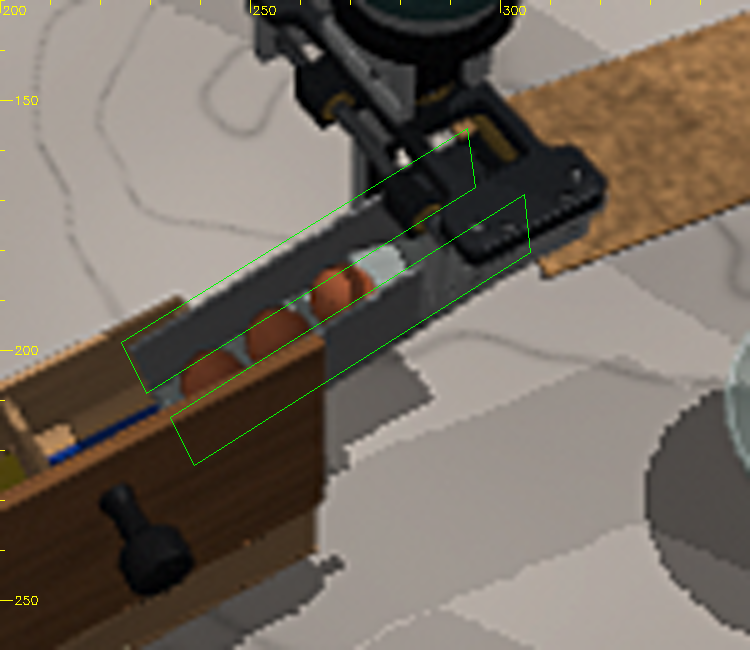

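```bash
python3 -m crank '[[0.8,[0,0,0],0],[0.8,[0,0,0],0],[0.8,[0,0,0],0],[0.8,[0,0,0],0]]' 7| egrep 'pos|force|gap'; python3 -c "
from h import *
print(r.state()['moment'])
cupdraw('scene',[10],'pics/o4.png',(200,130,350,260),5)"
```

```text
tcp_pos: [559.9, 91.9, 289.8]
wrist_force: [-0.7, -1.2, -4.8]
finger_gap: 45.8
[-0.15844266  0.0561596  -0.06477762]
```

View pics/o4.png

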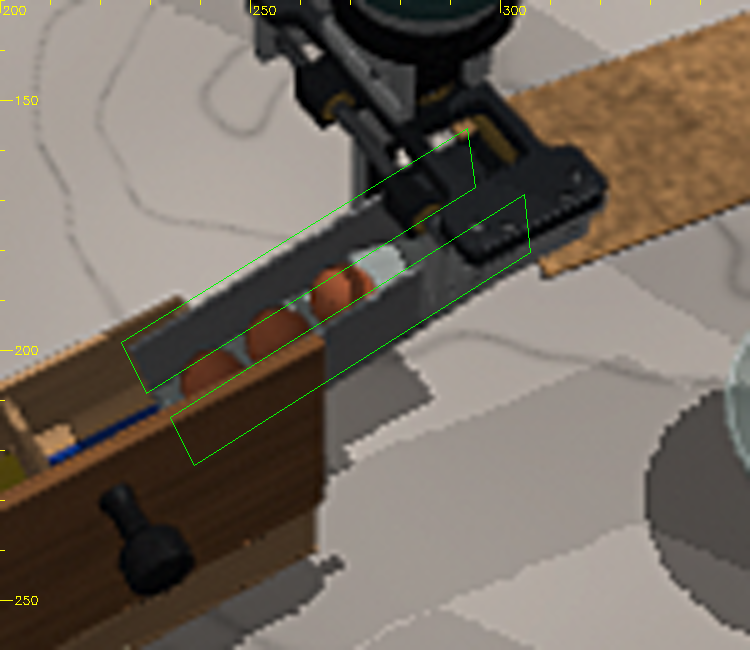

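```bash
python3 -m crank '[[0.8,[0,0,0],0],[0.8,[0,0,0],0],[0.8,[0,0,0],0],[0.8,[0,0,0],0]]' 4| egrep 'pos|force|gap'; python3 -c "
from h import *
print(r.state()['moment'])
cupdraw('scene',[10],'pics/o5.png',(200,130,350,260),5)"
```

```text
tcp_pos: [559.9, 91.9, 289.8]
wrist_force: [-0.2, -0.8, -4.6]
finger_gap: 45.7
[-0.14065358 -0.00504743 -0.04231194]
```

View pics/o5.png

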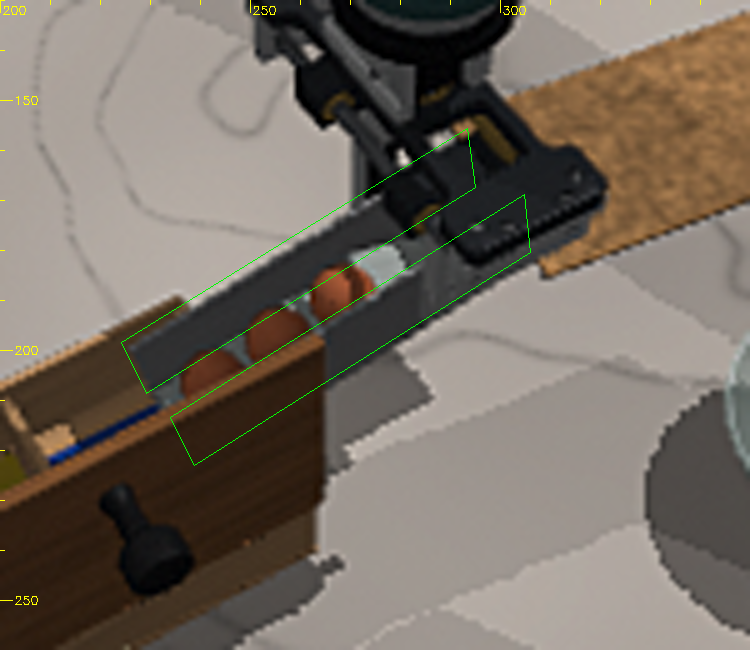

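```bash
python3 -m crank '[[0.8,[-0.0003,0,-0.0008],0],[0.8,[-0.0006,0,-0.0016],0],[0.8,[-0.001,0,-0.0024],0],[0.8,[-0.0014,0,-0.0032],0],[0.8,[-0.0018,0,-0.004],0],[0.8,[-0.0018,0,-0.004],0],[0.8,[-0.0018,0,-0.004],0],[0.8,[-0.0018,0,-0.004],0]]' 5| egrep 'pos|force|gap'; python3 -c "
from h import *
print(r.state()['moment'])
cupdraw('scene',[8],'pics/o6.png',(200,130,350,260),5)
cv2.imwrite('pics/s10.png',cv2.resize(r.camera('wrist')[:,:,::-1],None,fx=1.5,fy=1.5))"
```

```text
tcp_pos: [560.1, 90.0, 293.9]
wrist_force: [-0.7, -0.8, -2.9]
finger_gap: 45.6
[-0.28843205  0.0657411  -0.08895374]
```

View pics/o6.png

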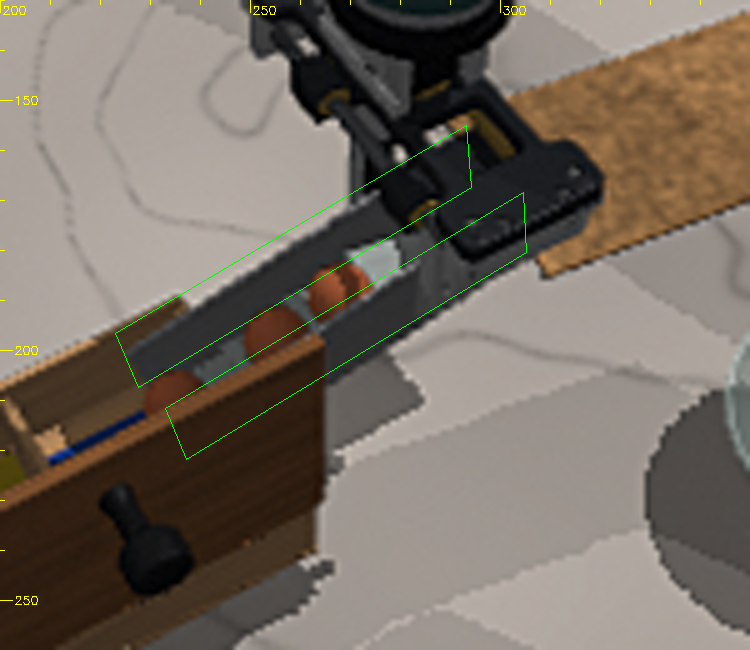

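View pics/s10.png

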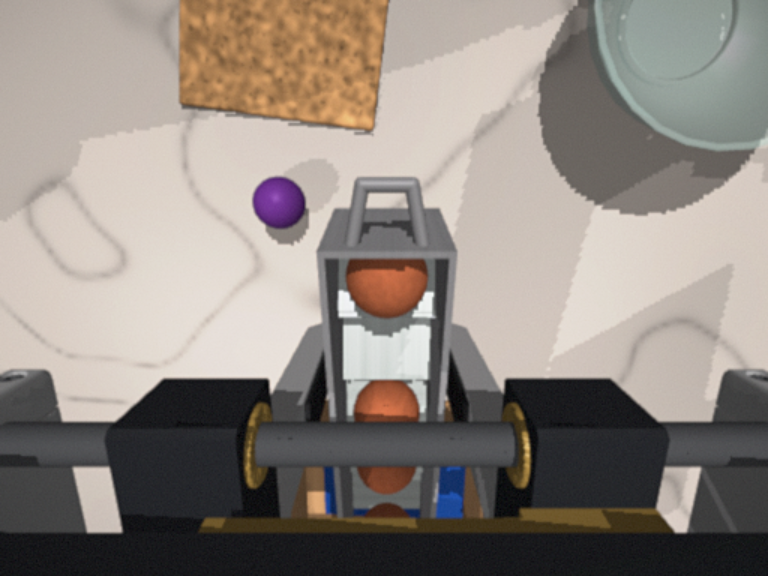

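```bash
python3 -m crank '[[0.8,[0,0,0],0],[0.8,[0,0,0],0],[0.8,[0,0,0],0],[0.8,[0,0,0],0],[0.8,[0,0,0],0],[0.8,[0,0,0],0],[0.8,[0,0,0],0],[0.8,[0,0,0],0]]' 5| egrep 'pos|force|gap'; python3 -c "
from h import *
print(r.state()['moment'])
cv2.imwrite('pics/s11.png',r.camera('scene')[:,:,::-1])
crop('pics/s11.png','pics/s11c.png',200,130,350,260,5)"
```

```text
tcp_pos: [560.1, 90.1, 293.8]
wrist_force: [-0.1, -0.5, -3.1]
finger_gap: 46.0
[-0.35472034 -0.00798578 -0.08312905]
```

View pics/s11c.png

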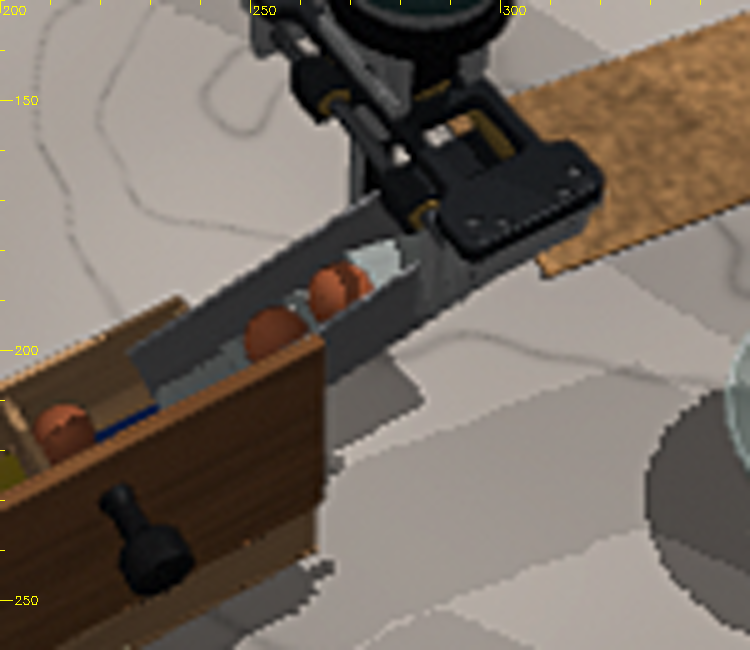

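```bash
python3 -m crank '[[0.8,[-0.0004,0,-0.0007],0],[0.8,[-0.0008,0,-0.0014],0],[0.8,[-0.0012,0,-0.0021],0],[0.8,[-0.0016,0,-0.0028],0],[0.8,[-0.002,0,-0.0035],0],[0.8,[-0.0024,0,-0.0042],0],[0.8,[-0.0027,0,-0.005],0],[0.8,[-0.0027,0,-0.005],0],[0.8,[-0.0027,0,-0.005],0],[0.8,[-0.0027,0,-0.005],0]]' 5| egrep 'pos|force|gap'; python3 -c "
from h import *
print(r.state()['moment'])
cv2.imwrite('pics/s12.png',r.camera('scene')[:,:,::-1])
crop('pics/s12.png','pics/s12c.png',200,130,350,260,5)"
```

```text
tcp_pos: [560.3, 87.5, 298.9]
wrist_force: [-0.7, 0.1, -3.9]
finger_gap: 45.8
[-0.12906779  0.04366311 -0.02769452]
```

View pics/s12c.png

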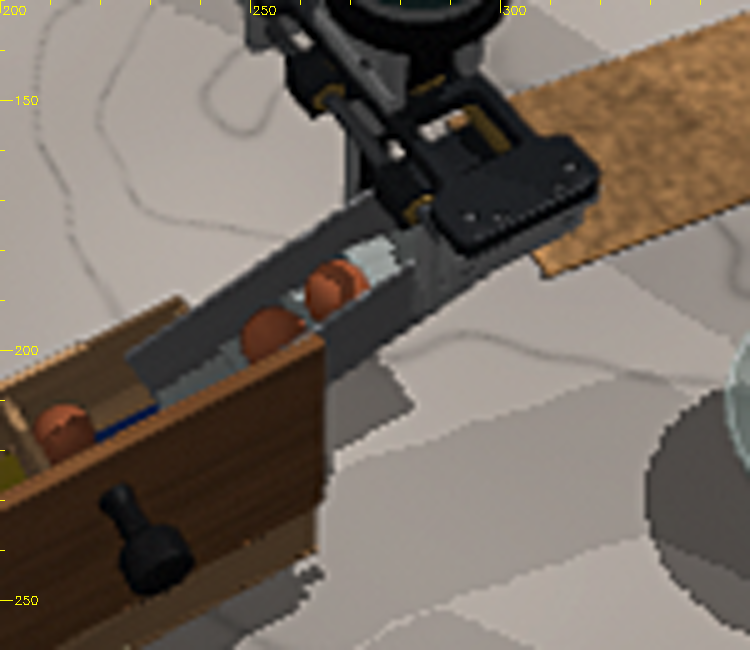

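```bash
python3 -m crank '[[0.8,[-0.0004,0,-0.0007],0],[0.8,[-0.0008,0,-0.0014],0],[0.8,[-0.0012,0,-0.0021],0],[0.8,[-0.0016,0,-0.0028],0],[0.8,[-0.002,0,-0.0035],0],[0.8,[-0.002,0,-0.0035],0],[0.8,[-0.002,0,-0.0035],0],[0.8,[-0.002,0,-0.0035],0],[0.8,[-0.002,0,-0.0035],0],[0.8,[-0.002,0,-0.0035],0]]' 5| egrep 'pos|force|gap'; python3 -c "
from h import *
print(r.state()['moment'])
cv2.imwrite('pics/s13.png',r.camera('scene')[:,:,::-1])
crop('pics/s13.png','pics/s13c.png',200,130,350,260,5)"
```

```text
tcp_pos: [560.4, 85.4, 302.4]
wrist_force: [-1.4, -0.5, -3.0]
finger_gap: 46.1
[-0.21627715 -0.06773947 -0.05768664]
```

View pics/s13c.png

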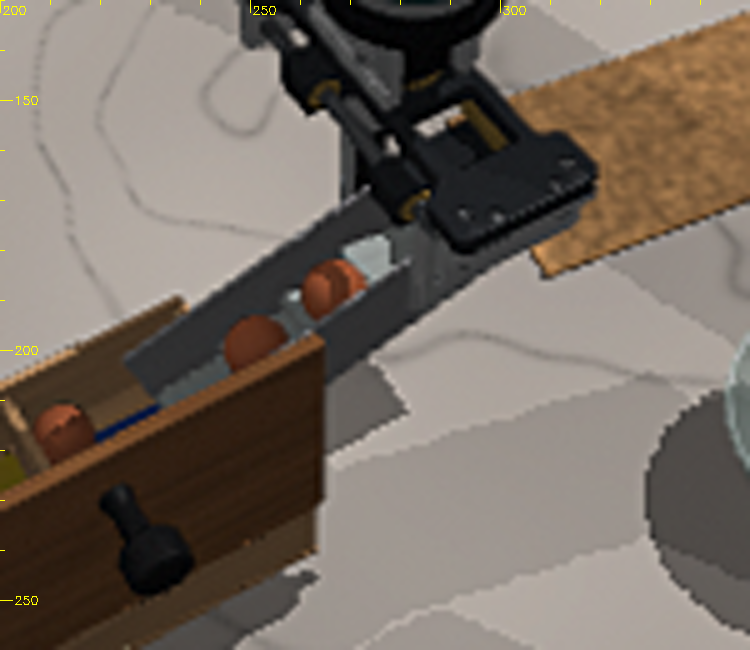

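Ball 2 has begun rolling at (251,199), so I'll hold the pose.

```bash
python3 -m crank '[[0.8,[0,0,0],0],[0.8,[0,0,0],0],[0.8,[0,0,0],0],[0.8,[0,0,0],0],[0.8,[0,0,0],0],[0.8,[0,0,0],0],[0.8,[0,0,0],0],[0.8,[0,0,0],0],[0.8,[0,0,0],0],[0.8,[0,0,0],0]]' 5| egrep 'pos|force|gap'; python3 -c "
from h import *
print(r.state()['moment'])
cv2.imwrite('pics/s14.png',r.camera('scene')[:,:,::-1])
crop('pics/s14.png','pics/s14c.png',200,130,350,260,5)"
```

```text
tcp_pos: [560.4, 85.4, 302.3]
wrist_force: [0.5, -1.5, -2.8]
finger_gap: 45.9
[-0.27801022 -0.09556252  0.02686085]
```

View pics/s14c.png

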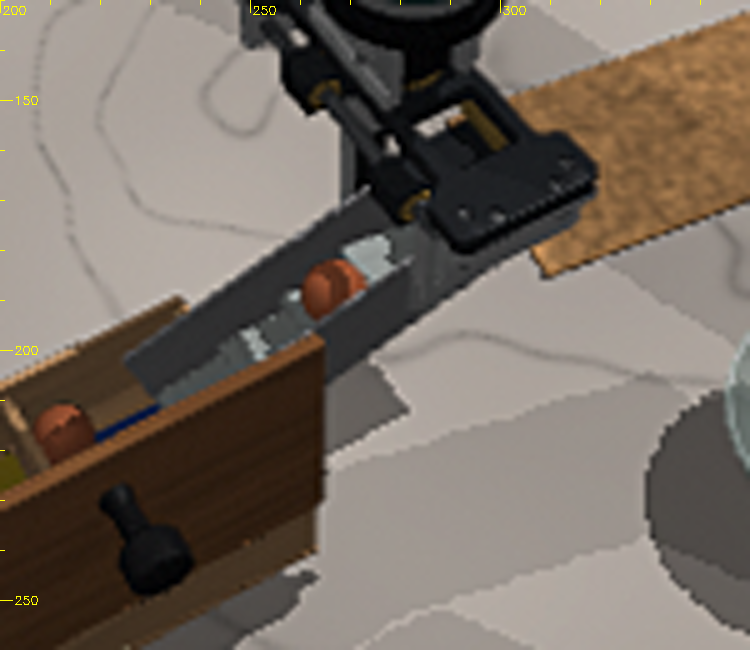

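```bash
python3 -m crank '[[0.8,[-0.0004,0,-0.0007],0],[0.8,[-0.0008,0,-0.0014],0],[0.8,[-0.0012,0,-0.0021],0],[0.8,[-0.0016,0,-0.0028],0],[0.8,[-0.002,0,-0.0035],0],[0.8,[-0.0025,0,-0.0042],0],[0.8,[-0.003,0,-0.005],0],[0.8,[-0.0034,0,-0.0057],0],[0.8,[-0.0036,0,-0.006],0],[0.8,[-0.0036,0,-0.006],0],[0.8,[-0.0036,0,-0.006],0],[0.8,[-0.0036,0,-0.006],0]]' 5| egrep 'pos|force|gap'; python3 -c "
from h import *
print(r.state()['moment'])
cv2.imwrite('pics/s15.png',r.camera('scene')[:,:,::-1])
crop('pics/s15.png','pics/s15c.png',200,130,350,260,5)
cv2.imwrite('pics/w15.png',cv2.resize(r.camera('wrist')[:,:,::-1],None,fx=1.5,fy=1.5))"
```

```text
tcp_pos: [560.7, 81.8, 308.3]
wrist_force: [0.1, 0.4, -4.6]
finger_gap: 45.8
[ 0.02260595 -0.06970775  0.00968153]
```

View pics/s15c.png

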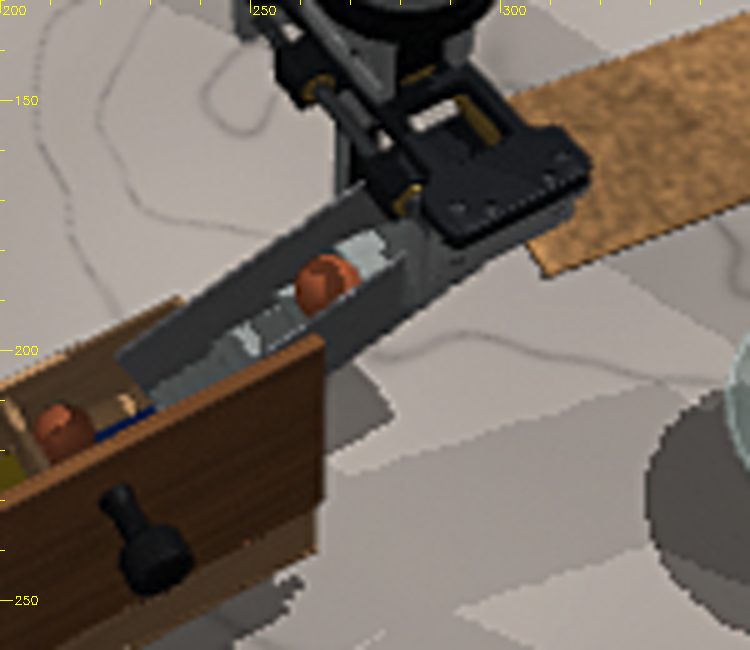

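View pics/w15.png

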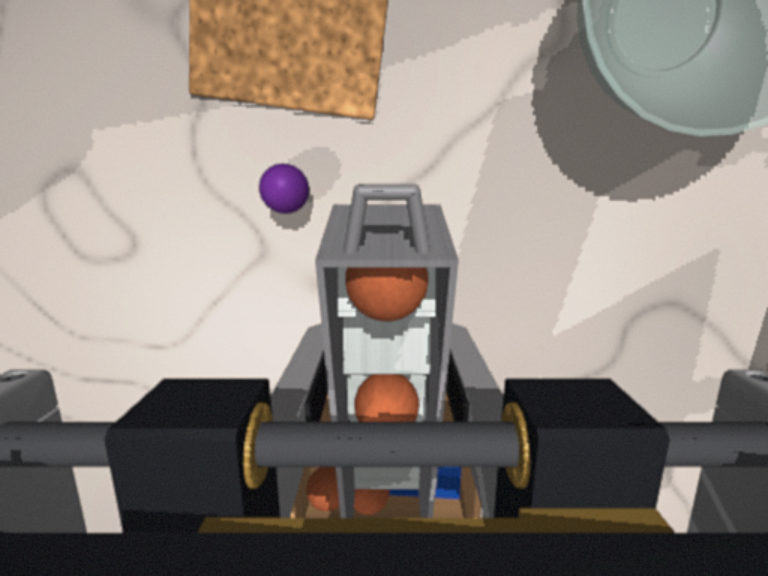

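```bash
python3 -m crank '[[0.8,[0,0,0],0],[0.8,[0,0,0],0],[0.8,[0,0,0],0],[0.8,[0,0,0],0]]' 4| egrep 'pos|force|gap'; python3 -c "
from h import *
print(r.state()['moment'])
cupdraw('scene',[13,16,19],'pics/o16.png',(200,130,350,260),5)"
```

```text
tcp_pos: [560.7, 81.8, 308.3]
wrist_force: [0.5, 0.1, -3.9]
finger_gap: 45.8
[-0.03200824 -0.10163486 -0.03050243]
```

View pics/o16.png

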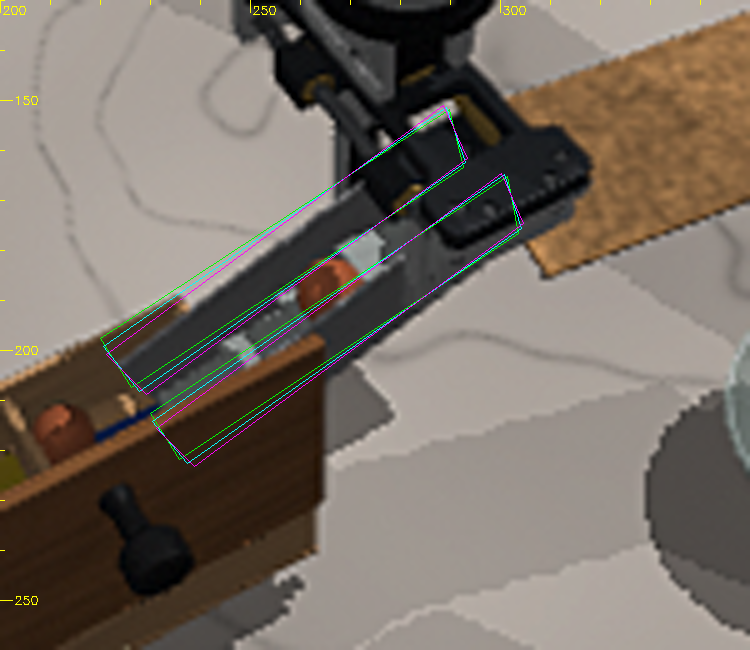

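```bash
python3 -m crank '[[0.8,[-0.0004,0,-0.0006],0],[0.8,[-0.0008,0,-0.0012],0],[0.8,[-0.0012,0,-0.0018],0],[0.8,[-0.0016,0,-0.0024],0],[0.8,[-0.002,0,-0.003],0],[0.8,[-0.002,0,-0.003],0],[0.8,[-0.002,0,-0.003],0],[0.8,[-0.002,0,-0.003],0],[0.8,[-0.002,0,-0.003],0],[0.8,[-0.002,0,-0.003],0]]' 4| egrep 'pos|force|gap'; python3 -c "
from h import *
print(r.state()['moment'])
cupdraw('scene',[19],'pics/o17.png',(200,130,350,260),5)"
```

```text
tcp_pos: [560.9, 79.8, 311.3]
wrist_force: [0.2, -0.2, -3.6]
finger_gap: 45.8
[-0.15653329 -0.09846936 -0.02692593]
```

View pics/o17.png

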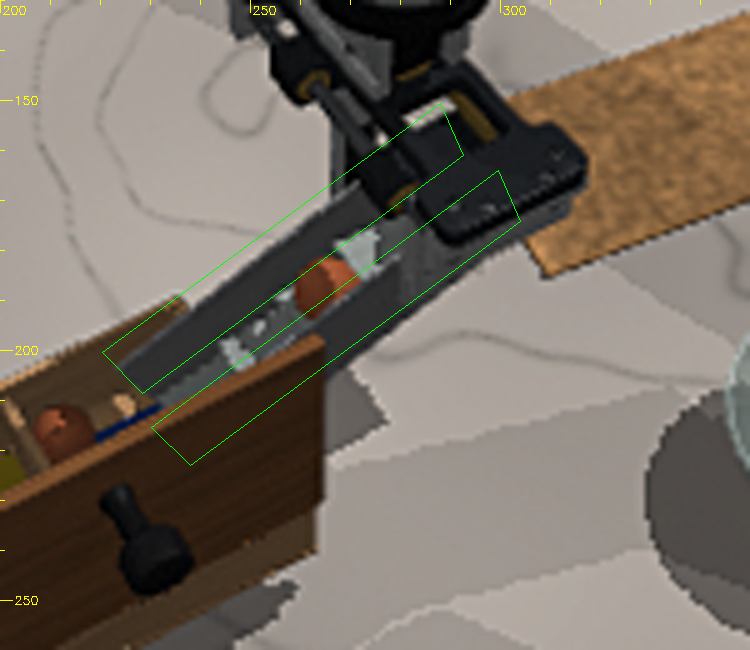

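```bash
python3 -m crank '[[0.8,[-0.0004,0,-0.0006],0],[0.8,[-0.0008,0,-0.0012],0],[0.8,[-0.0012,0,-0.0018],0],[0.8,[-0.0014,0,-0.002],0],[0.8,[-0.0014,0,-0.002],0],[0.8,[-0.0014,0,-0.002],0],[0.8,[-0.0014,0,-0.002],0],[0.8,[-0.0014,0,-0.002],0],[0.8,[-0.0014,0,-0.002],0],[0.8,[-0.0014,0,-0.002],0]]' 4| egrep 'pos|force|gap'; python3 -c "
from h import *
print(r.state()['moment'])
cv2.imwrite('pics/s18.png',r.camera('scene')[:,:,::-1])
crop('pics/s18.png','pics/s18c.png',200,130,350,260,5)"
```

```text
tcp_pos: [560.9, 78.5, 313.3]
wrist_force: [0.4, -0.1, -3.5]
finger_gap: 46.1
[-0.05917193 -0.04997084 -0.01156106]
```

View pics/s18c.png

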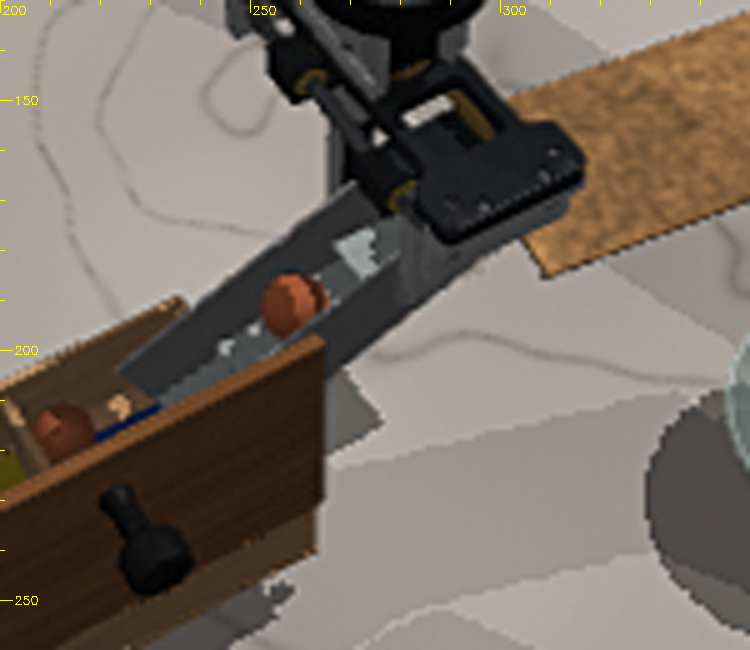

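Ball 3 is rolling at (257,191), so I'll hold again.

```bash
python3 -m crank '[[0.8,[0,0,0],0],[0.8,[0,0,0],0],[0.8,[0,0,0],0],[0.8,[0,0,0],0],[0.8,[0,0,0],0],[0.8,[0,0,0],0],[0.8,[0,0,0],0],[0.8,[0,0,0],0],[0.8,[0,0,0],0],[0.8,[0,0,0],0]]' 4| egrep 'pos|force|gap'; python3 -c "
from h import *
print(r.state()['moment'])
cv2.imwrite('pics/s19.png',r.camera('scene')[:,:,::-1])
crop('pics/s19.png','pics/s19c.png',200,130,350,260,5)
cv2.imwrite('pics/w19.png',cv2.resize(r.camera('wrist')[:,:,::-1],None,fx=1.5,fy=1.5))"
```

```text
tcp_pos: [560.9, 78.5, 313.3]
wrist_force: [-0.2, 0.3, -2.3]
finger_gap: 46.0
[-0.11875566 -0.00399912  0.0025557 ]
```

View pics/s19c.png

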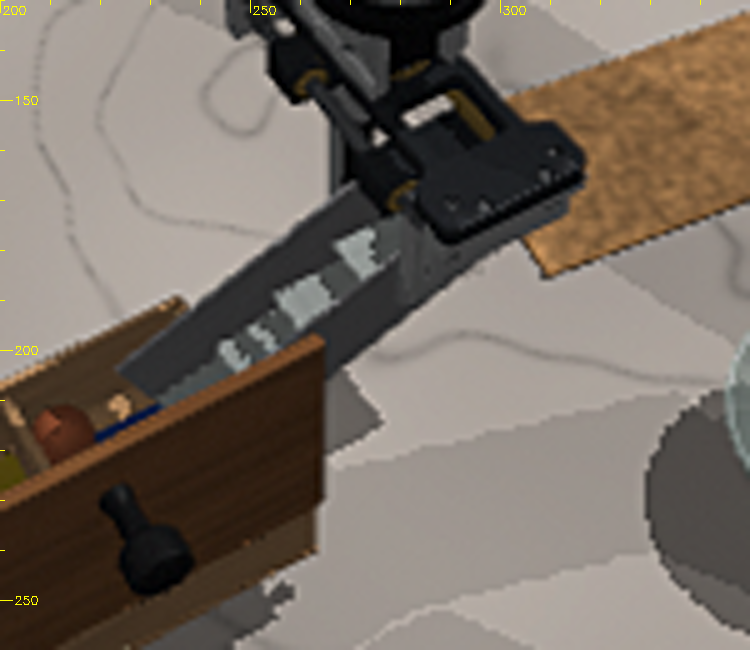

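View pics/w19.png

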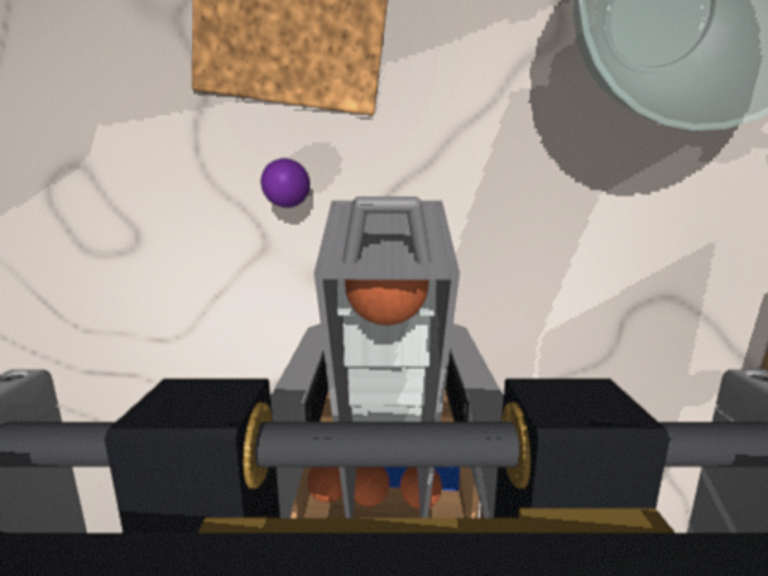

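```bash
python3 -m crank '[[0.8,[0.0013,0,0.002],0],[0.8,[0.0026,0,0.004],0],[0.8,[0.0038,0,0.006],0],[0.8,[0.005,0,0.008],0],[0.8,[0.0062,0,0.010],0],[0.8,[0.0074,0,0.012],0],[0.8,[0.0085,0,0.014],0],[0.8,[0.0096,0,0.016],0],[0.8,[0.0106,0,0.018],0],[0.8,[0.0116,0,0.020],0],[0.8,[0.0126,0,0.022],0],[0.8,[0.0136,0,0.024],0],[0.8,[0.0145,0,0.026],0],[0.8,[0.0153,0,0.028],0],[0.8,[0.0161,0,0.030],0],[0.8,[0.0161,0,0.030],0]]' 6| egrep 'pos|force|gap'; python3 -c "
from h import *
print(r.state()['moment'])
cupdraw('scene',[0,4],'pics/o20.png',(200,130,350,260),5)"
```

```text
tcp_pos: [559.7, 94.6, 282.9]
wrist_force: [-0.7, 0.5, -2.9]
finger_gap: 45.8
[ 0.02796711 -0.14327306 -0.01037174]
```

View pics/o20.png

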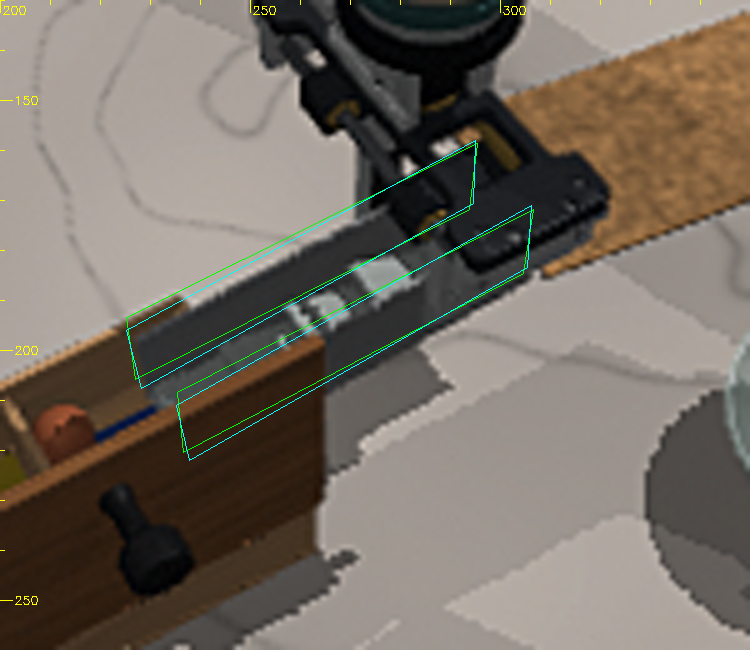

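```bash
python3 -m crank '[[0.8,[0.0004,0,0.001],0],[0.8,[0.0008,0,0.002],0],[0.8,[0.001,0,0.003],0],[0.8,[0.0012,0,0.0035],0],[0.8,[0.0012,0,0.0035],0]]' 6| egrep 'pos|force|gap'; python3 -c "
from h import *
print(r.state()['moment'])
cupdraw('scene',[0],'pics/o21.png',(220,150,300,210),9)"
```

```text
tcp_pos: [559.5, 95.5, 279.6]
wrist_force: [0.2, 0.0, -2.7]
finger_gap: 45.6
[-0.11173909  0.0004939  -0.01120311]
```

View pics/o21.png

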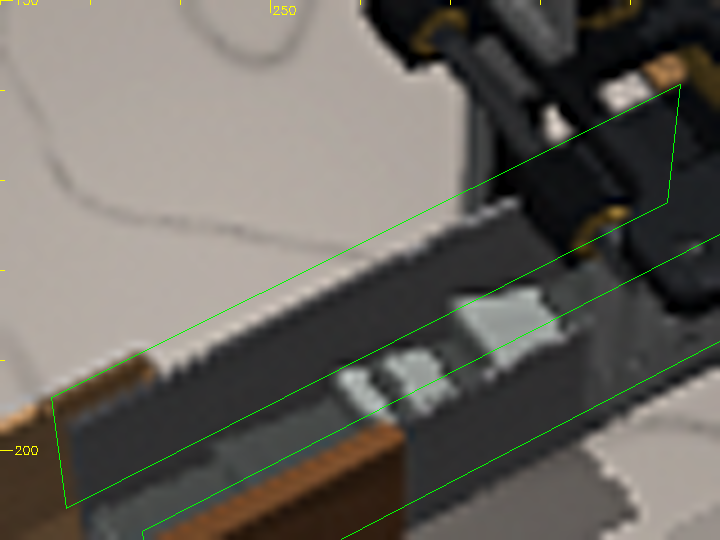

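```bash
cat >> h.py <<'E'
def edge_slope(im,c0,c1,lo,hi):
    g=cv2.cvtColor(im,cv2.COLOR_BGR2GRAY).astype(float);xs=[];ys=[]
    for c in range(c0,c1):
        yc=lo+(hi-lo)*(c-c0)/(c1-c0);a=int(yc-8);col=g[a:a+17,c];d=-np.diff(col);i=d.argmax();w=d[max(0,i-1):i+2];
        xs.append(c);ys.append(a+max(0,i-1)+(w*np.arange(len(w))).sum()/w.sum()+.5)
    p=np.polyfit(xs,ys,1);res=np.array(ys)-np.polyval(p,xs);k=abs(res)<.7;p=np.polyfit(np.array(xs)[k],np.array(ys)[k],1)
    return p,k.sum()
E
python3 - <<'E'
from h import *
im=cv2.imread('pics/s8.png');print(edge_slope(im,242,270,190,176))
im=cv2.imread('/tmp/x.png');print(edge_slope(im,242,270,190,177))
im=cv2.imread('pics/s9.png');print(edge_slope(im,240,268,193,177))
im=cv2.imread('pics/s5.png');print(edge_slope(im,316,345,145,134))
E
```

```text
(array([ -0.49019922, 307.78109985]), np.int64(28))
(array([ -0.49868797, 309.45901971]), np.int64(28))
(array([ -0.54654327, 321.22097578]), np.int64(28))
(array([ -0.33049286, 246.50013654]), np.int64(27))
```

```bash
python3 -m crank '[[0.8,[0.0002,0,0.0005],0],[0.8,[0.0003,0,0.001],0],[0.8,[0.0003,0,0.0012],0],[0.8,[0.0003,0,0.0012],0]]' 6| egrep 'pos|force|gap';python3 -m crank '[[0.8,[0,0,0],0],[0.8,[0,0,0],0],[0.8,[0,0,0],0],[0.8,[0,0,0],0]]' 60| egrep 'pos|force|gap';python3 -m crank '[[0.8,[0,0,-0.001],0],[0.8,[0,0,-0.003],0],[0.8,[0,0,-0.006],0],[0.8,[0,0,-0.010],0],[0.8,[0,0,-0.014],0],[0.8,[0,0,-0.018],0],[0.8,[0,0,-0.021],0],[0.8,[0,0,-0.023],0],[0.8,[0,0,-0.024],0],[0.8,[0,0,-0.024],0]]' 60| egrep 'pos|force|gap'; python3 -c "
from h import *
print(r.state()['moment'])
cupdraw('scene',[0],'pics/o22.png',(180,130,350,260),4)"
```

```text
tcp_pos: [559.5, 95.9, 278.5]
wrist_force: [-0.7, -0.1, -1.6]
finger_gap: 46.1
tcp_pos: [559.6, 95.9, 278.5]
wrist_force: [-0.7, -0.6, -2.5]
finger_gap: 45.4
tcp_pos: [559.7, 96.0, 302.9]
wrist_force: [-0.6, 0.8, -3.9]
finger_gap: 45.4
[ 0.06916185 -0.13167906  0.00276712]
```

View pics/o22.png

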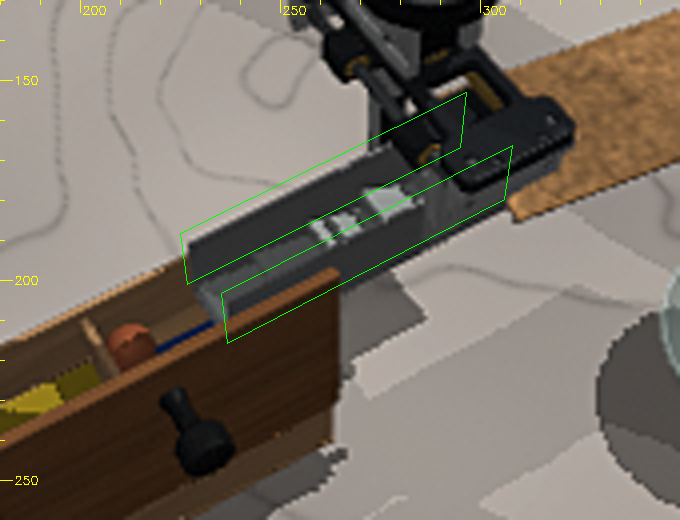

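```bash
python3 -m crank '[[0.8,[0.003,-0.0004,0],0.002],[0.8,[0.009,-0.0013,0],0.005],[0.8,[0.018,-0.0026,0],0.009],[0.8,[0.030,-0.0044,0],0.015],[0.8,[0.045,-0.0066,0],0.022],[0.8,[0.061,-0.009,0],0.029],[0.8,[0.077,-0.0113,0],0.037],[0.8,[0.093,-0.0137,0],0.045],[0.8,[0.109,-0.016,0],0.053],[0.8,[0.125,-0.0184,0],0.06],[0.8,[0.141,-0.0207,0],0.068],[0.8,[0.157,-0.0231,0],0.076],[0.8,[0.173,-0.0254,0],0.084],[0.8,[0.189,-0.0278,0],0.091],[0.8,[0.205,-0.0302,0],0.099],[0.8,[0.221,-0.0325,0],0.107],[0.8,[0.237,-0.0349,0],0.114],[0.8,[0.250,-0.0368,0],0.121],[0.8,[0.260,-0.0382,0],0.126],[0.8,[0.267,-0.0393,0],0.129]]' 60| egrep 'pos|force|gap'; python3 -c "
from h import *
plan([501,359.7,224],86.8)
cv2.imwrite('pics/s23.png',r.camera('scene')[:,:,::-1])
crop('pics/s23.png','pics/s23c.png',270,60,410,200,5)"
```

```text
tcp_pos: [499.7, 361.4, 302.6]
wrist_force: [0.1, 0.1, -3.5]
finger_gap: 45.7
t 28.9 tcp [499.7 361.4 302.6] yaw 86.9 gap 45.7 F [ 0.1  0.1 -3.5]
shift [-0.0017  0.0015  0.0786] spin 0.003 rows>= 2
```

View pics/s23c.png

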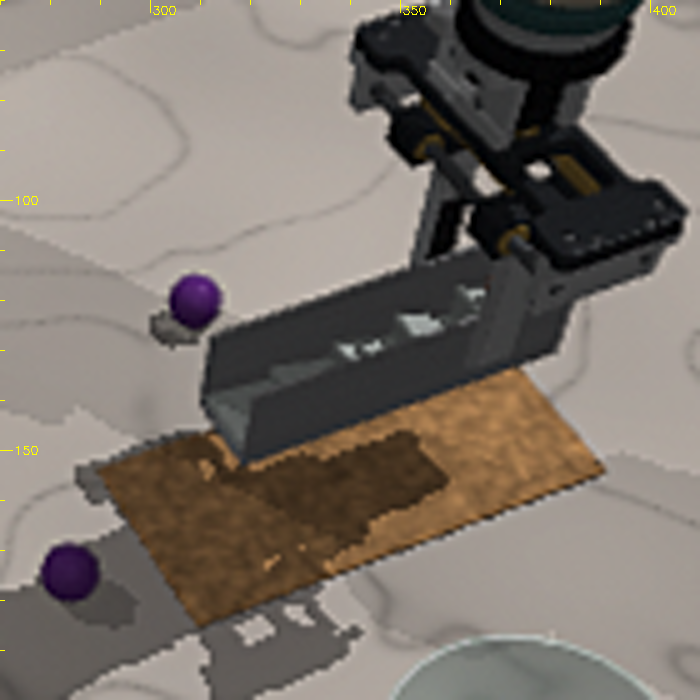

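Level, over the mat. Lowering.

```bash
python3 -m crank '[[0.8,[0,0.0005,0.003],0],[0.8,[-0.001,0.001,0.009],0],[0.8,[-0.0017,0.0015,0.018],0],[0.8,[-0.0017,0.0015,0.028],0],[0.8,[-0.0017,0.0015,0.038],0],[0.8,[-0.0017,0.0015,0.048],0],[0.8,[-0.0017,0.0015,0.057],0],[0.8,[-0.0017,0.0015,0.064],0],[0.8,[-0.0017,0.0015,0.069],0],[0.8,[-0.0017,0.0015,0.073],0],[0.8,[-0.0017,0.0015,0.075],0],[0.8,[-0.0017,0.0015,0.076],0],[0.8,[-0.0017,0.0015,0.076],0]]' 60| egrep 'pos|force|gap'; for i in 1 2 ; do python3 -m crank '[[0.8,[0,0,0.0007],0],[0.8,[0,0,0.0015],0],[0.8,[0,0,0.0015],0]]' | egrep 'pos|force'; done
```

```text
tcp_pos: [502.1, 357.7, 226.7]
wrist_force: [-0.1, 0.2, -3.9]
finger_gap: 45.8
tcp_pos: [502.1, 357.6, 225.3]
wrist_force: [-0.1, 0.1, -3.6]
tcp_pos: [502.1, 357.5, 223.5]
wrist_force: [0.4, -0.3, -2.8]
```

```bash
for i in 1 2 ; do python3 -m crank '[[0.8,[0,0,0.0005],0],[0.8,[0,0,0.001],0],[0.8,[0,0,0.001],0]]' | egrep 'pos|force'; done;  python3 -c "
from h import *
print(r.state()['moment'])
cv2.imwrite('pics/s24.png',r.camera('scene')[:,:,::-1])
crop('pics/s24.png','pics/s24c.png',270,60,410,200,5)"
```

```text
tcp_pos: [502.1, 357.6, 222.8]
wrist_force: [-0.7, -0.2, -1.2]
tcp_pos: [502.1, 357.6, 222.8]
wrist_force: [-2.5, -2.4, 6.8]
[-0.31570845  0.55783857  0.00198938]
```

View pics/s24c.png

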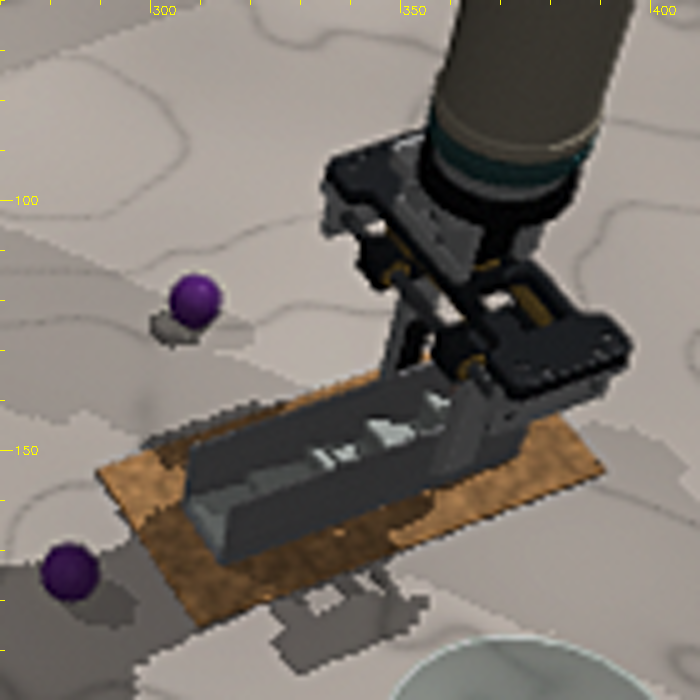

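```bash
python3 -m crank '[[0.8,[0,0,-0.0007],0],[0.8,[0,0,-0.0007],0],[0.8,[0,0,-0.0007],0],[0.8,[0,0,-0.0007],0]]' 10| egrep 'pos|force|gap';python3 -m crank '[[0.2,[0,0,0],0],[-0.2,[0,0,0],0],[-0.6,[0,0,0],0],[-1,[0,0,0],0],[-1,[0,0,0],0],[-1,[0,0,0],0],[-1,[0,0,0],0],[-1,[0,0,-0.005],0],[-1,[0,0,-0.02],0],[-1,[0,0,-0.05],0],[-1,[0,0,-0.08],0],[-1,[0,0,-0.12],0],[-1,[0,0,-0.16],0],[-1,[0,0,-0.2],0],[-1,[0,0,-0.22],0],[-1,[0,0,-0.22],0]]' | egrep 'pos|force|gap'; python3 -c "
from h import *
plan([440,-100,440],60); plan([450,-330,440],10)
cv2.imwrite('pics/s25.png',r.camera('side')[:,:,::-1])
crop('pics/s25.png','pics/s25c.png',180,100,350,375,3)
cv2.imwrite('pics/s25s.png',r.camera('scene')[:,:,::-1])
crop('pics/s25s.png','pics/s25d.png',60,100,420,320,2)"
```

```text
tcp_pos: [502.1, 357.6, 222.8]
wrist_force: [-1.7, -0.5, 6.6]
finger_gap: 46.2
tcp_pos: [502.7, 358.7, 448.5]
wrist_force: [-0.1, 1.4, -0.4]
finger_gap: 94.0
t 32.8 tcp [502.7 358.7 448.5] yaw 86.8 gap 94.0 F [-0.1  1.4 -0.4]
shift [-0.4615 -0.0373  0.0049] spin 0.468 rows>= 12
t 32.8 tcp [502.7 358.7 448.5] yaw 86.8 gap 94.0 F [-0.1  1.4 -0.4]
shift [-0.6906 -0.0146  0.0035] spin 1.341 rows>= 17
```

View pics/s25c.png

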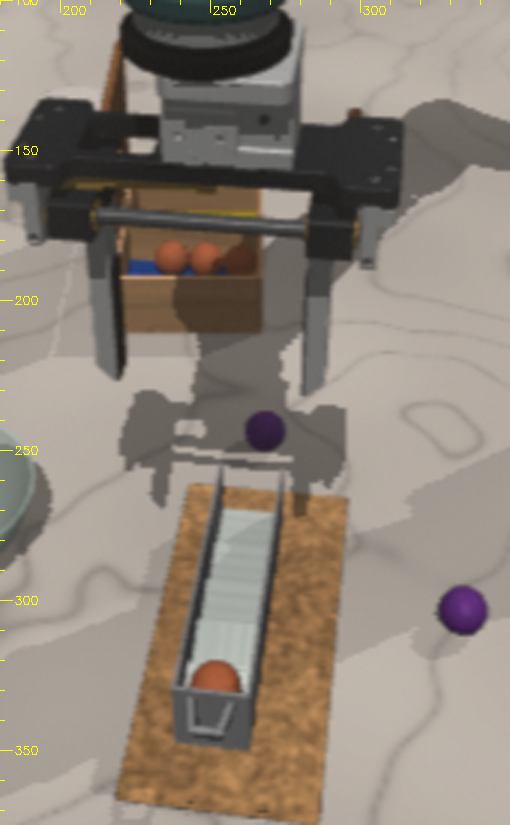

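View pics/s25d.png

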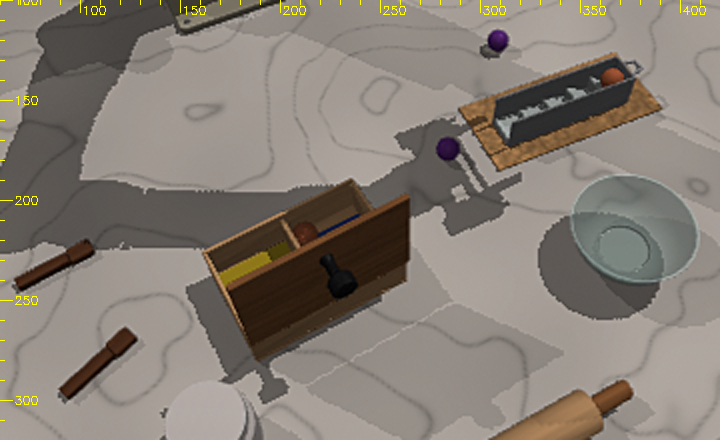

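```bash
python3 -c "
from h import *
crop('pics/s25s.png','pics/s25e.png',50,200,140,310,6)"; python3 -m crank '[[-1,[-0.46,-0.037,0.005],0.468],[-1,[-0.46,-0.037,0.005],0.468],[-1,[-0.46,-0.037,0.005],0.468],[-1,[-0.46,-0.037,0.005],0.468],[-1,[-0.46,-0.037,0.005],0.468],[-1,[-0.46,-0.037,0.005],0.468],[-1,[-0.46,-0.037,0.005],0.468],[-1,[-0.46,-0.037,0.005],0.468],[-1,[-0.46,-0.037,0.005],0.468],[-1,[-0.46,-0.037,0.005],0.468],[-1,[-0.69,0.0,0.005],1.1],[-1,[-0.69,0.0,0.005],1.1],[-1,[-0.69,0.0,0.005],1.1],[-1,[-0.69,0.0,0.005],1.1],[-1,[-0.69,0.0,0.005],1.1],[-1,[-0.69,0.0,0.005],1.1],[-1,[-0.69,0.0,0.005],1.1],[-1,[-0.69,0.0,0.005],1.1],[-1,[-0.69,0.0,0.005],1.1]]' | egrep 'pos|force|gap'; python3 -c "
from h import *
plan([450,-330,440],10)
cv2.imwrite('pics/w26.png',cv2.resize(r.camera('wrist')[:,:,::-1],None,fx=1.5,fy=1.5))"
```

```text
tcp_pos: [463.1, -332.6, 434.9]
wrist_force: [0.6, 0.9, 0.2]
finger_gap: 94.1
t 34.5 tcp [ 463.1 -332.6  434.9] yaw 23.6 gap 94.1 F [0.6 0.9 0.2]
shift [-0.011  -0.0076 -0.005 ] spin 0.238 rows>= 2
```

View pics/s25e.png

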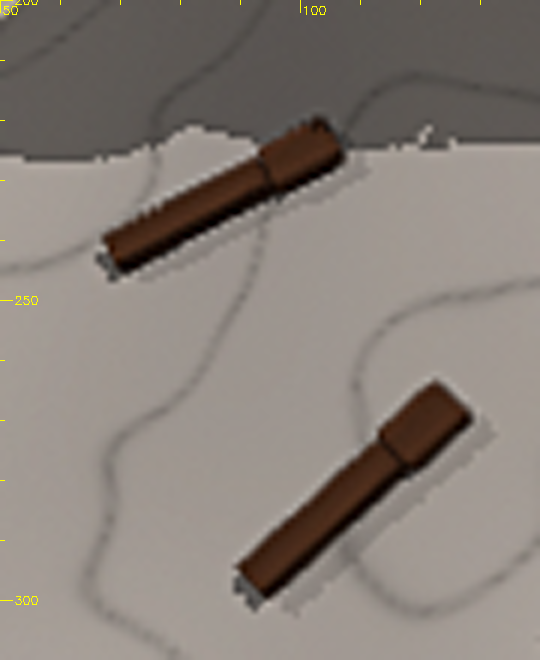

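View pics/w26.png

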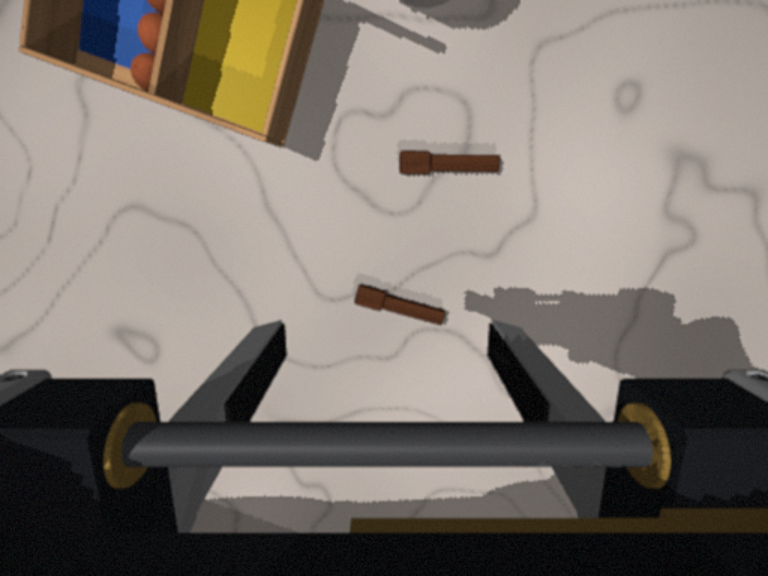

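Run:
```python
from h import *
for a,b in (((357,294),(446,318)),((400,162),(501,165))):
    p=pix2w('wrist',a[0]/1.5,a[1]/1.5,12);q=pix2w('wrist',b[0]/1.5,b[1]/1.5,12)
    d=p-q;print(p,q,'mid',(p+q)/2,'len',np.linalg.norm(d),'dir',np.degrees(np.arctan2(d[1],d[0])))
for a,b in (((105.7,222),(68.5,242.5)),((125.3,267),(91.5,297.5))):
    p=pix2w('scene',*a,12);q=pix2w('scene',*b,12);d=p-q;print((p+q)/2,np.linalg.norm(d),np.degrees(np.arctan2(d[1],d[0])))
```

```text
[ 410.92236756 -319.22779935   12.        ] [ 424.38292289 -413.66453534   12.        ] mid [ 417.65264523 -366.44616735   12.        ] len 95.39121371516933 dir 98.11202228036481
[ 546.56483209 -306.20842512   12.        ] [ 582.48566547 -394.38581506   12.        ] mid [ 564.52524878 -350.29712009   12.        ] len 95.21322580637877 dir 112.16451321299989
[ 423.18102598 -363.44719202   12.        ] 94.58813881424003 98.97632044127856
[ 571.83344118 -349.20121489   12.        ] 92.68441408809964 112.5513027666997
```

```bash
python3 -c "
from h import *
plan([418.5,-366,290],98.3)"
```

```text
t 34.5 tcp [ 463.7 -330.8  435.3] yaw 23.8 gap 93.8 F [-0.2  1.1  0.2]
shift [-0.0553  0.0145  0.1454] spin -1.300 rows>= 11
```

```bash
python3 -m crank '[[-1,[-0.055,0.0145,0.02],-0.12],[-1,[-0.055,0.0145,0.04],-0.24],[-1,[-0.055,0.0145,0.06],-0.36],[-1,[-0.055,0.0145,0.08],-0.48],[-1,[-0.055,0.0145,0.10],-0.6],[-0.5,[-0.055,0.0145,0.12],-0.72],[0,[-0.055,0.0145,0.145],-0.84],[0,[-0.055,0.0145,0.145],-0.96],[0,[-0.055,0.0145,0.145],-1.08],[0,[-0.055,0.0145,0.145],-1.2],[0,[-0.055,0.0145,0.145],-1.3],[0,[-0.055,0.0145,0.145],-1.3],[0,[-0.055,0.0145,0.145],-1.3]]' | egrep 'pos|force|gap'; python3 -c "
from h import *
plan([418.5,-366,203.5],98.3)
cv2.imwrite('pics/w27.png',cv2.resize(r.camera('wrist')[:,:,::-1],None,fx=1.5,fy=1.5))"
```

```text
tcp_pos: [419.9, -365.3, 292.1]
wrist_force: [-0.1, 0.5, -0.2]
finger_gap: 47.7
t 35.6 tcp [ 419.9 -365.3  292.1] yaw 98.3 gap 47.7 F [-0.1  0.5 -0.2]
shift [-0.0007 -0.0015  0.0886] spin -0.000 rows>= 3
```

View pics/w27.png

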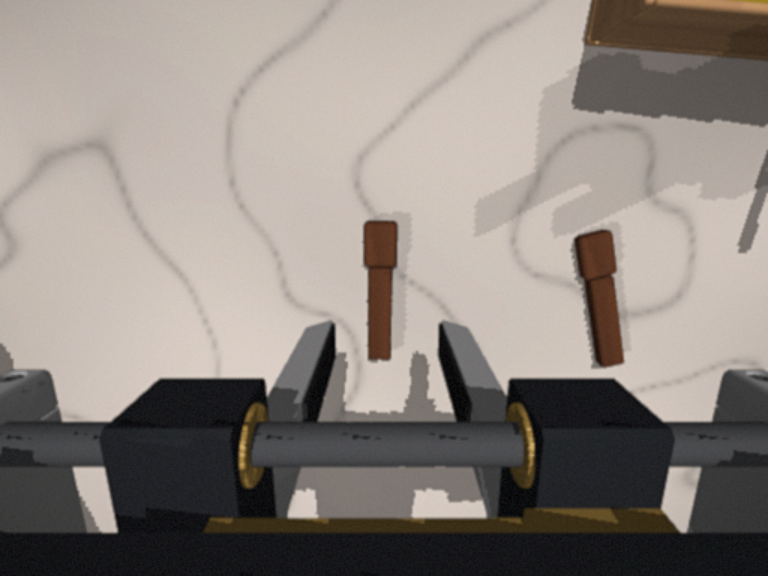

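Run:
```python
from h import *
for a,b in (((381,222),(379,359)),((594,234),(610,364))):
    p=pix2w('wrist',a[0]/1.5,a[1]/1.5,12);q=pix2w('wrist',b[0]/1.5,b[1]/1.5,12)
    d=p-q;print(p,q,'mid',(p+q)/2,'len',np.linalg.norm(d),'dir',np.degrees(np.arctan2(d[1],d[0])))
plan([418.5,-366,203.5],98.3)
```

```text
[ 409.90676312 -320.3892566    12.        ] [ 421.70148666 -413.36850726   12.        ] mid [ 415.80412489 -366.87888193   12.        ] len 93.72436479296519 dir 97.2295442720036
[ 544.86142244 -308.46345905   12.        ] [ 579.99800881 -394.17426556   12.        ] mid [ 562.42971562 -351.31886231   12.        ] len 92.63326645595576 dir 112.29085681573483
t 35.7 tcp [ 419.9 -365.6  292.2] yaw 98.3 gap 47.4 F [ 0.7  0.4 -0.5]
shift [-0.0003 -0.0014  0.0887] spin -0.001 rows>= 3
```

```bash
python3 -m crank '[[0,[-0.0006,-0.0035,0.02],0.01],[0,[-0.0006,-0.0035,0.045],0.01],[0,[-0.0006,-0.0035,0.065],0.01],[0,[-0.0006,-0.0035,0.078],0.01],[0,[-0.0006,-0.0035,0.085],0.01],[0,[-0.0006,-0.0035,0.0885],0.01],[0,[-0.0006,-0.0035,0.0885],0.01],[0.9,[-0.0006,-0.0035,0.0885],0.01],[0.9,[-0.0006,-0.0035,0.0885],0.01],[0.9,[-0.0006,-0.0035,0.0885],0.01],[0.9,[-0.0006,-0.0035,0.0885],0.01],[0.9,[-0.0006,-0.0035,0.0885],0.01],[0.9,[-0.0006,-0.0035,0.0885],0.01]]' 15 | egrep 'pos|force|gap'; python3 -m crank '[[0.9,[0,0,-0.01],0],[0.9,[0,0,-0.03],0],[0.9,[0,0,-0.06],0],[0.9,[0,0,-0.09],0],[0.9,[0,0,-0.12],0],[0.9,[0,0,-0.13],0],[0.9,[0,0,-0.13],0]]' 15 | egrep 'pos|force|gap';python3 -c "
from h import *
plan([560,-122,335],184.2)
cv2.imwrite('pics/w28.png',cv2.resize(r.camera('wrist')[:,:,::-1],None,fx=1.5,fy=1.5))"
```

```text
tcp_pos: [416.4, -368.1, 204.2]
wrist_force: [-0.2, -0.0, 3.6]
finger_gap: 15.6
tcp_pos: [417.0, -368.4, 336.9]
wrist_force: [-0.2, 0.1, -0.9]
finger_gap: 16.0
t 37.3 tcp [ 417.  -368.4  336.9] yaw 97.7 gap 16.0 F [-0.2  0.1 -0.9]
shift [0.225  0.1748 0.0016] spin -1.510 rows>= 13
```

View pics/w28.png

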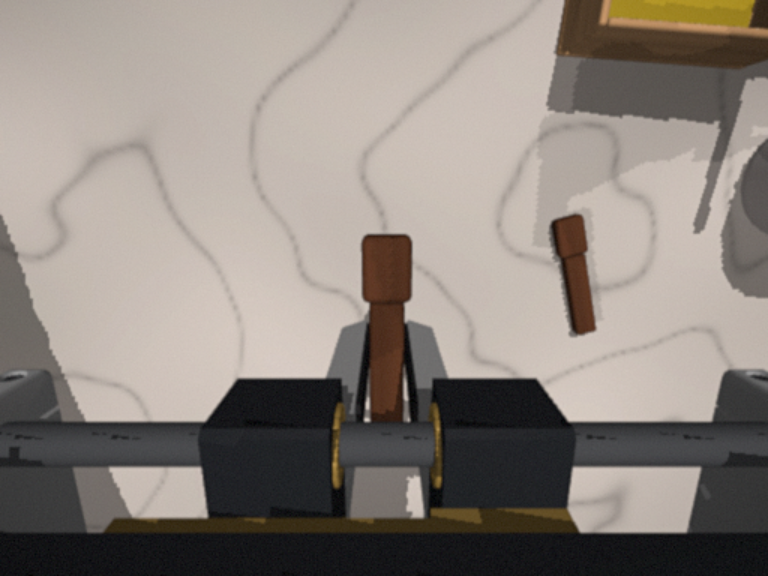

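```bash
python3 -m crank '[[0.9,[0.03,0.02,0],-0.05],[0.9,[0.06,0.045,0],-0.15],[0.9,[0.09,0.07,0],-0.27],[0.9,[0.12,0.095,0],-0.39],[0.9,[0.15,0.12,0],-0.51],[0.9,[0.18,0.14,0],-0.63],[0.9,[0.2,0.155,0],-0.75],[0.9,[0.215,0.165,0],-0.87],[0.9,[0.222,0.172,0],-0.99],[0.9,[0.224,0.18,0],-1.11],[0.9,[0.224,0.185,0],-1.23],[0.9,[0.224,0.185,0],-1.35],[0.9,[0.224,0.185,0],-1.47],[0.9,[0.224,0.185,0],-1.51],[0.9,[0.224,0.185,0],-1.51]]' 15 | egrep 'pos|force|gap'; python3 -c "
from h import *
plan([570.2,-122.8,212],184.2)
print(r.state()['joint_positions'])
cv2.imwrite('pics/w29.png',cv2.resize(r.camera('wrist')[:,:,::-1],None,fx=1.5,fy=1.5))"
```

```text
tcp_pos: [568.8, -121.2, 331.4]
wrist_force: [-0.1, -0.0, -0.0]
finger_gap: 15.5
t 38.6 tcp [ 568.8 -121.2  331.4] yaw -175.7 gap 15.5 F [-0.1 -0.  -0. ]
shift [-0.0018 -0.0019  0.1194] spin 0.002 rows>= 3
[ 0.63333639  0.73456084 -0.77600883  1.77098074  0.63484499  0.90945284
  1.22314706]
```

View pics/w29.png

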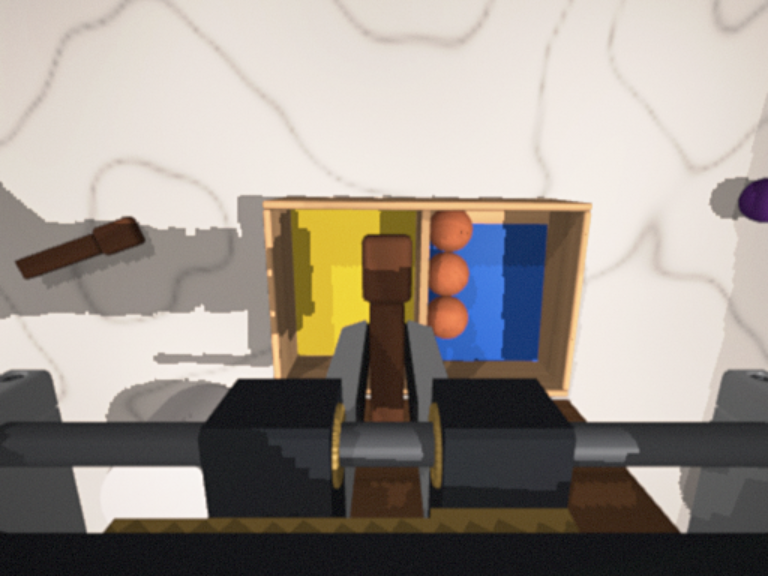

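Run:
```python
from h import *
for n,u,v,z in (('-x-y',265,202,60),('-x+y',591,204.5,60),('+y far rim outer',566,397,60),('-y inner lower rim',281,380,60),('div top',424,211,50),('div top low',418,375,50)):
    print(n,pix2w('wrist',u/1.5,v/1.5,z).round(1))
```

```text
-x-y [ 515.  -197.6   60. ]
-x+y [502.   -1.1  60. ]
+y far rim outer [631.1   7.4  60. ]
-y inner lower rim [ 632.5 -186.9   60. ]
div top [ 514.  -100.5   50. ]
div top low [627.1 -93.8  50. ]
```

```bash
python3 -m crank '[[0.9,[-0.001,-0.003,0.01],0],[0.9,[-0.001,-0.003,0.03],0],[0.9,[-0.001,-0.003,0.05],0],[0.9,[-0.001,-0.003,0.07],0],[0.9,[-0.001,-0.003,0.085],0],[0.9,[-0.001,-0.003,0.1],0],[0.9,[-0.001,-0.003,0.11],0],[0.9,[-0.001,-0.003,0.116],0],[0.9,[-0.001,-0.003,0.12],0],[0.9,[-0.001,-0.003,0.12],0]]' 15 | egrep 'pos|force|gap';python3 -c "
from h import *
cv2.imwrite('pics/w30.png',cv2.resize(r.camera('wrist')[:,:,::-1],None,fx=1.5,fy=1.5))"
```

```text
tcp_pos: [570.5, -124.0, 213.1]
wrist_force: [0.7, -1.0, -0.3]
finger_gap: 15.9
```

View pics/w30.png

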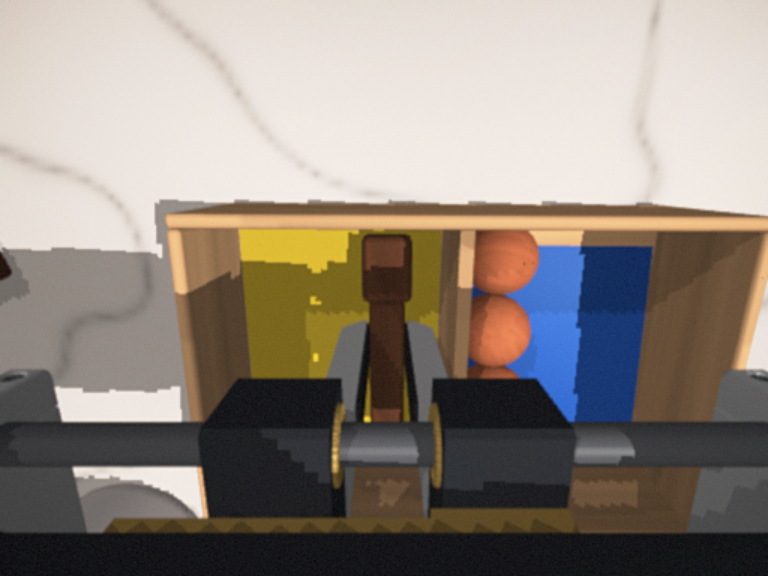

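```bash
python3 -m crank '[[0.9,[0,0,0.001],0],[0.9,[0,0,0.0025],0],[0.9,[0,0,0.0025],0],[0.6,[0,0,0.0025],0],[0.5,[0,0,0.0025],0],[0.5,[0,0,0.0025],0],[0.5,[0,0,0.0025],0],[0.5,[0,0,-0.005],0],[0.5,[0,0,-0.02],0],[0.5,[0,0,-0.05],0],[0.5,[0,0,-0.08],0],[0.5,[0,0,-0.12],0],[0.5,[0,0,-0.14],0],[0.5,[0,0,-0.14],0]]' 15 | egrep 'pos|force|gap';python3 -c "
from h import *
plan([565,-350.2,335],112.3)
cv2.imwrite('pics/w31.png',cv2.resize(r.camera('wrist')[:,:,::-1],None,fx=1.5,fy=1.5))"
```

```text
tcp_pos: [572.2, -123.4, 359.3]
wrist_force: [0.7, -0.3, 0.3]
finger_gap: 23.5
t 40.7 tcp [ 572.2 -123.4  359.3] yaw -175.7 gap 23.5 F [ 0.7 -0.3  0.3]
shift [ 0.0243 -0.2256  0.0244] spin 1.256 rows>= 11
```

View pics/w31.png

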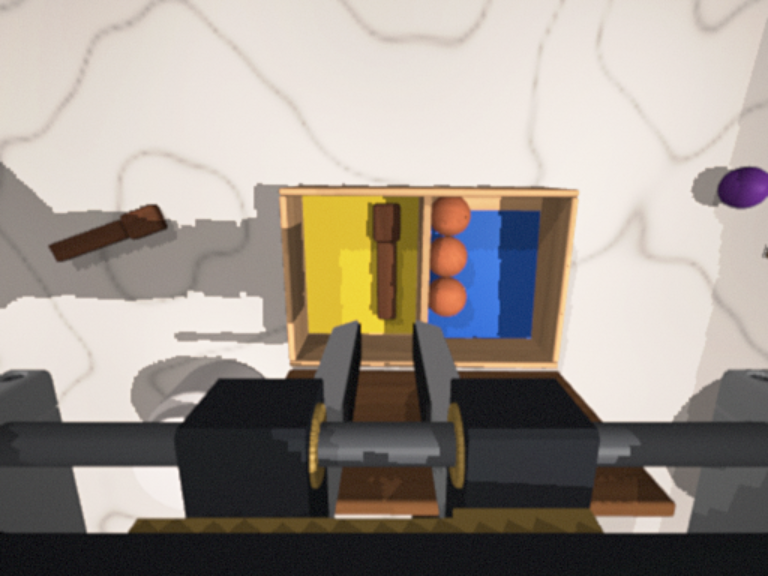

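```bash
python3 -m crank '[[0.4,[0.005,-0.03,0],0.1],[0.2,[0.01,-0.07,0],0.2],[0,[0.013,-0.11,0],0.32],[0,[0.017,-0.15,0.01],0.44],[0,[0.02,-0.19,0.03],0.56],[0,[0.024,-0.215,0.05],0.68],[0,[0.024,-0.226,0.068],0.8],[0,[0.024,-0.226,0.068],0.92],[0,[0.024,-0.226,0.068],1.04],[0,[0.024,-0.226,0.068],1.16],[0,[0.024,-0.226,0.068],1.256],[0,[0.024,-0.226,0.068],1.256],[0,[0.024,-0.226,0.068],1.256]]' 15 | egrep 'pos|force|gap';python3 -c "
from h import *
plan([565,-350.2,335],112.3)
cv2.imwrite('pics/w32.png',cv2.resize(r.camera('wrist')[:,:,::-1],None,fx=1.5,fy=1.5))"
```

```text
tcp_pos: [563.1, -350.9, 284.6]
wrist_force: [-0.3, -0.0, -0.0]
finger_gap: 46.8
t 41.9 tcp [ 563.1 -350.9  284.6] yaw 112.5 gap 46.8 F [-0.3 -0.  -0. ]
shift [-0.0001  0.0019 -0.0504] spin 0.003 rows>= 2
```

View pics/w32.png

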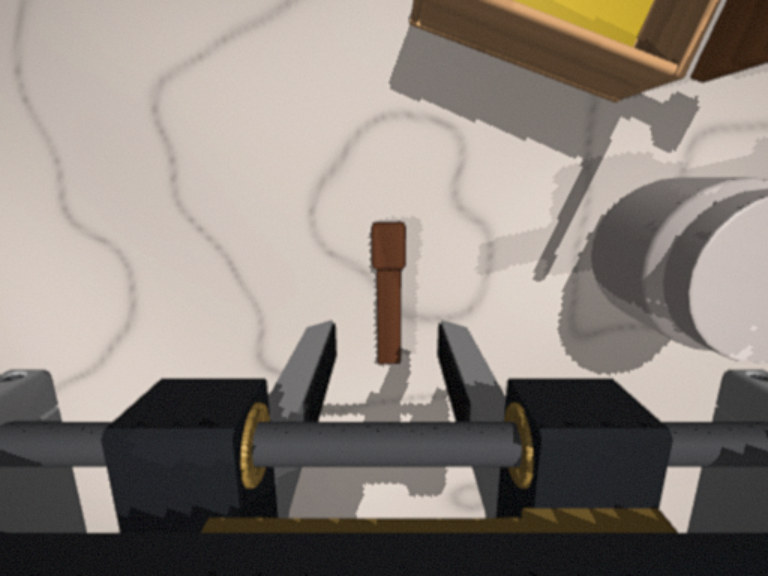

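```bash
python3 -m crank '[[0,[0,0.0005,0.02],0],[0,[0,0.0005,0.04],0],[0,[0,0.0005,0.058],0],[0,[0,0.0005,0.07],0],[0,[0,0.0005,0.077],0],[0,[0,0.0005,0.0805],0],[0,[0,0.0005,0.0805],0],[0.9,[0,0.0005,0.0805],0],[0.9,[0,0.0005,0.0805],0],[0.9,[0,0.0005,0.0805],0],[0.9,[0,0.0005,0.0805],0],[0.9,[0,0.0005,0.0805],0],[0.9,[0,0.0005,0.0805],0]]' 15 | egrep 'pos|force|gap'; python3 -m crank '[[0.9,[0,0,-0.01],0],[0.9,[0,0,-0.03],0],[0.9,[0,0,-0.06],0],[0.9,[0,0,-0.09],0],[0.9,[0,0,-0.12],0],[0.9,[0,0,-0.13],0],[0.9,[0,0,-0.13],0]]' 15 | egrep 'pos|force|gap';python3 -c "
from h import *
plan([572.8,-162.1,335],184.2)
cv2.imwrite('pics/w33.png',cv2.resize(r.camera('wrist')[:,:,::-1],None,fx=1.5,fy=1.5))"
```

```text
tcp_pos: [564.1, -351.1, 205.8]
wrist_force: [-0.3, -0.4, 2.4]
finger_gap: 15.5
tcp_pos: [564.9, -351.2, 339.0]
wrist_force: [0.6, 0.0, -0.3]
finger_gap: 15.8
t 43.6 tcp [ 564.9 -351.2  339. ] yaw 112.3 gap 15.8 F [ 0.6  0.  -0.3]
shift [0.1721 0.079  0.0035] spin -1.255 rows>= 11
```

View pics/w33.png

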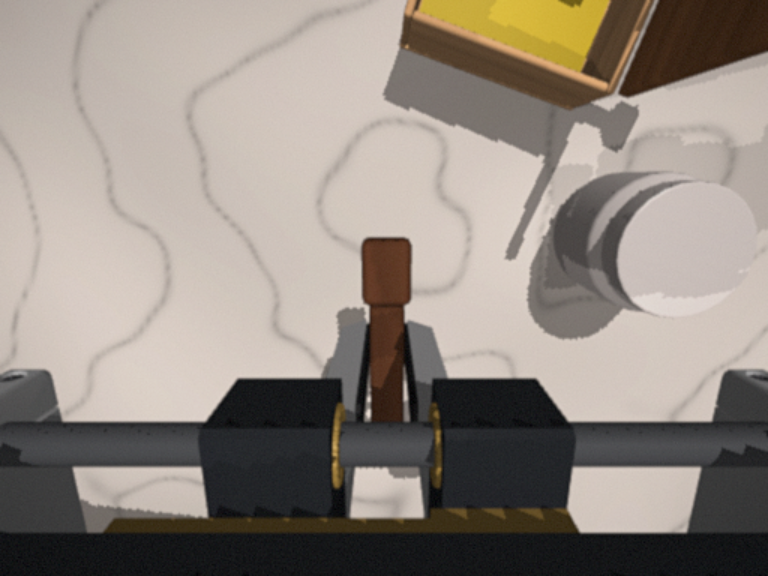

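```bash
python3 -m crank '[[0.9,[0.01,0.005,-0.01],-0.05],[0.9,[0.035,0.015,-0.01],-0.15],[0.9,[0.065,0.03,-0.01],-0.27],[0.9,[0.095,0.045,-0.01],-0.39],[0.9,[0.125,0.058,-0.01],-0.51],[0.9,[0.15,0.07,-0.01],-0.63],[0.9,[0.165,0.077,-0.01],-0.75],[0.9,[0.172,0.079,-0.01],-0.87],[0.9,[0.172,0.079,0],-0.99],[0.9,[0.172,0.079,0],-1.11],[0.9,[0.172,0.079,0],-1.2],[0.9,[0.172,0.079,0],-1.255],[0.9,[0.172,0.079,0],-1.255],[0.9,[0.172,0.079,0],-1.255]]' 15 | egrep 'pos|force|gap'; python3 -c "
from h import *
plan([572.8,-162.1,215],184.2)
cv2.imwrite('pics/w34.png',cv2.resize(r.camera('wrist')[:,:,::-1],None,fx=1.5,fy=1.5))"
```

```text
tcp_pos: [571.2, -162.0, 333.5]
wrist_force: [-0.2, 0.9, -0.1]
finger_gap: 15.8
t 44.8 tcp [ 571.2 -162.   333.5] yaw -175.9 gap 15.8 F [-0.2  0.9 -0.1]
shift [-0.0019 -0.0004  0.1185] spin -0.002 rows>= 3
```

View pics/w34.png

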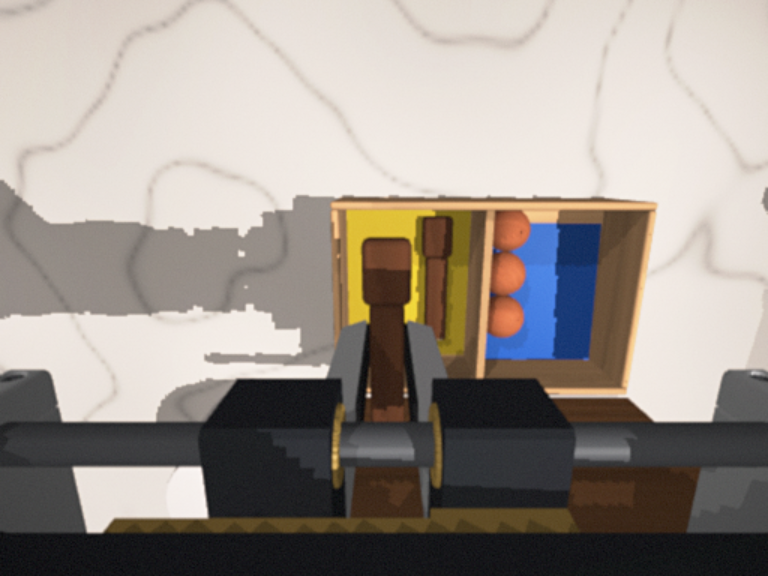

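Run:
```python
from h import *
C=np.array([573,-94.]);a=np.radians(4);R=np.array([[np.cos(a),np.sin(a)],[-np.sin(a),np.cos(a)]])
for u,v,z in((437,218,17),(436,339,17),(427,300,17),(445,300,17),(421,235,17),(452,235,17),(488,300,52),(341,300,60),(475,340,5),(347,340,5)):
    print((u,v),(R@(pix2w('wrist',u/1.5,v/1.5,z)[:2]-C)).round(1))
```

```text
(437, 218) [-51.6 -30.6]
(436, 339) [ 41.4 -28.4]
(427, 300) [  9.9 -36.2]
(445, 300) [  9.8 -22.6]
(421, 235) [-39.3 -41.8]
(452, 235) [-39.4 -19.4]
(488, 300) [-0.7  0.8]
(341, 300) [ -3.  -96.3]
(475, 340) [47.1  4.7]
(347, 340) [ 47.2 -98.5]
```

```bash
python3 -m crank '[[0.9,[-0.0015,-0.0005,0.01],0],[0.9,[-0.0015,-0.0005,0.03],0],[0.9,[-0.0015,-0.0005,0.05],0],[0.9,[-0.0015,-0.0005,0.07],0],[0.9,[-0.0015,-0.0005,0.085],0],[0.9,[-0.0015,-0.0005,0.1],0],[0.9,[-0.0015,-0.0005,0.11],0],[0.9,[-0.0015,-0.0005,0.116],0],[0.9,[-0.0015,-0.0005,0.12],0],[0.9,[-0.0015,-0.0005,0.1215],0],[0.9,[-0.0015,-0.0005,0.1215],0]]' 15 | egrep 'pos|force|gap'; python3 -m crank '[[0.9,[0,0,0],0],[0.6,[0,0,0],0],[0.5,[0,0,0],0],[0.5,[0,0,0],0],[0.5,[0,0,0],0],[0.5,[0,0,-0.005],0],[0.5,[0,0,-0.02],0],[0.5,[0,0,-0.05],0],[0.5,[0,0,-0.08],0],[0.5,[0,0,-0.12],0],[0.5,[0,0,-0.16],0],[0.5,[0,0,-0.18],0],[0.5,[0,0,-0.18],0]]' 15 | egrep 'pos|force|gap';python3 -c "
from h import *
cv2.imwrite('pics/w35.png',cv2.resize(r.camera('wrist')[:,:,::-1],None,fx=1.5,fy=1.5))
cv2.imwrite('pics/s35.png',r.camera('scene')[:,:,::-1])"
```

```text
tcp_pos: [573.5, -162.2, 213.9]
wrist_force: [0.2, 1.0, 0.5]
finger_gap: 15.9
tcp_pos: [574.8, -161.4, 400.5]
wrist_force: [0.8, -0.1, -0.6]
finger_gap: 23.2
```

View pics/w35.png

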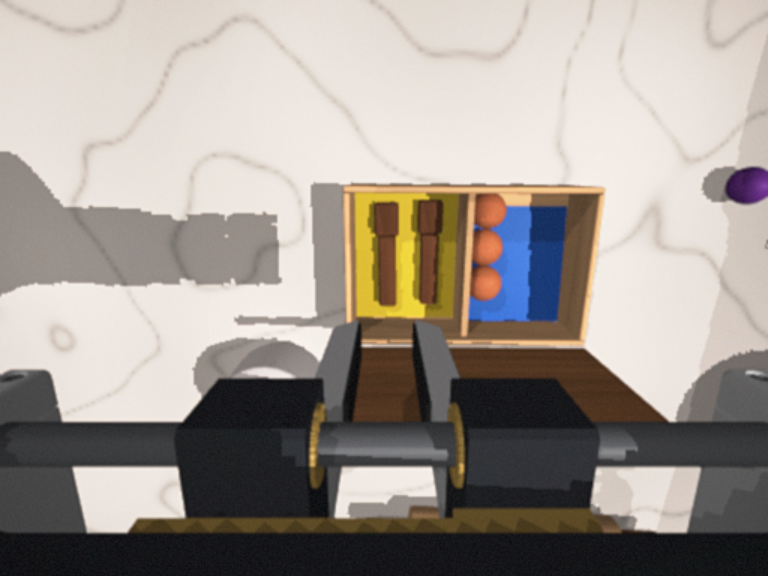

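View pics/s35.png

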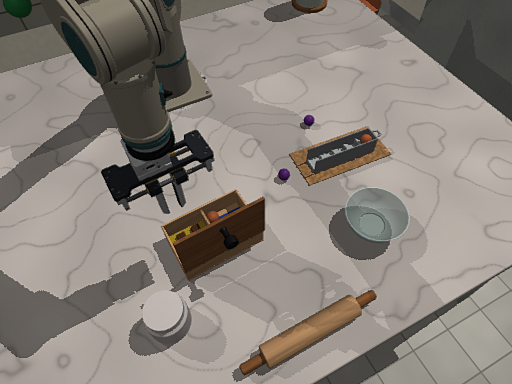

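```bash
python3 -c "
from h import *
plan([679.6,-41.4,435],184)"
```

```text
t 47.0 tcp [ 573.2 -162.2  395.3] yaw -175.8 gap 23.6 F [ 0.2  0.9 -0.5]
shift [-0.115   0.1126 -0.0396] spin 0.003 rows>= 4
```

```bash
python3 -m crank '[[1,[0,0,-0.02],0],[1,[0,0,-0.04],0],[1,[0,0,-0.045],0],[1,[-0.02,0.02,-0.045],0],[1,[-0.05,0.05,-0.045],0],[1,[-0.08,0.08,-0.045],0],[1,[-0.1,0.1,-0.045],0],[1,[-0.115,0.1126,-0.045],0],[1,[-0.115,0.1126,-0.045],0],[1,[-0.115,0.1126,-0.045],0]]' 15 | egrep 'pos|force|gap'; python3 -c "
from h import *
plan([679.6,-41.4,369],184)"
```

```text
tcp_pos: [679.8, -40.3, 436.6]
wrist_force: [-0.2, -0.8, -0.2]
finger_gap: 0.3
t 47.8 tcp [679.8 -40.3 436.6] yaw -175.7 gap 0.3 F [-0.2 -0.8 -0.2]
shift [ 0.0001 -0.0011  0.0676] spin 0.006 rows>= 2
```

```bash
python3 -m crank '[[1,[0,-0.001,0.02],0],[1,[0,-0.001,0.045],0],[1,[0,-0.001,0.06],0],[1,[0,-0.001,0.0675],0],[1,[0,-0.001,0.0675],0],[1,[0,-0.001,0.0675],0]]' 15 | egrep 'pos|force|gap'; python3 -c "
from h import *
plan([679.6,-41.4,369],184)
cv2.imwrite('pics/s36.png',r.camera('scene')[:,:,::-1])
crop('pics/s36.png','pics/s36c.png',130,100,330,300,3)
cv2.imwrite('pics/s36s.png',r.camera('side')[:,:,::-1])
crop('pics/s36s.png','pics/s36d.png',130,50,330,250,3)"
```

```text
tcp_pos: [679.7, -43.6, 371.3]
wrist_force: [-0.2, -0.3, 0.9]
finger_gap: 0.7
t 48.3 tcp [679.7 -43.6 371.3] yaw -175.9 gap 0.7 F [-0.2 -0.3  0.9]
shift [-0.0001  0.0022  0.0023] spin 0.002 rows>= 1
```

View pics/s36c.png

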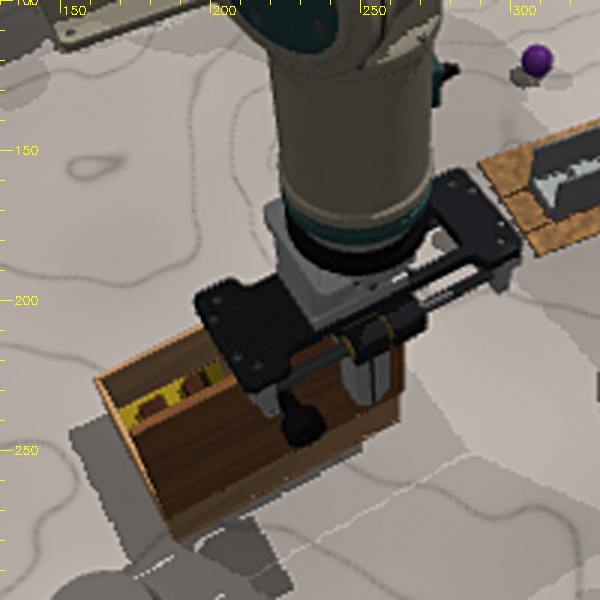

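View pics/s36d.png

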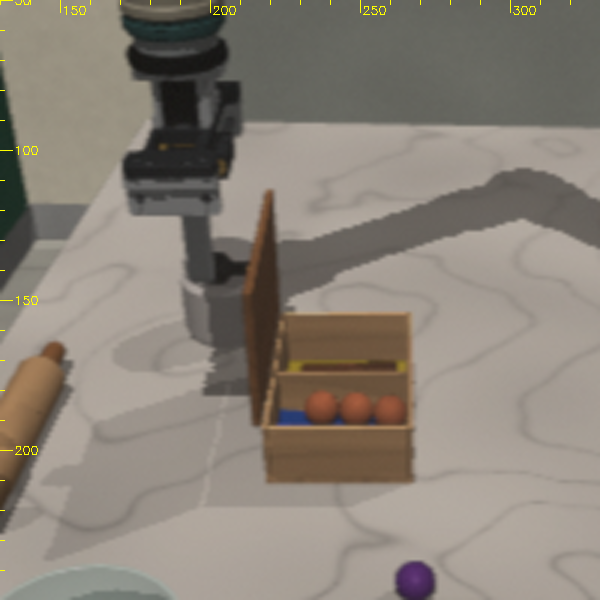

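```bash
python3 -m crank '[[1,[0.008,0,0.002],0],[1,[0.016,0,0.002],0],[1,[0.022,0,0.002],0],[1,[0.027,0,0.002],0],[1,[0.031,0,0.002],0],[1,[0.036,0,0.002],0],[1,[0.041,0,0.002],0],[1,[0.046,0,0.002],0],[1,[0.051,0,0.003],0],[1,[0.056,0,0.004],0],[1,[0.061,0,0.0047],0],[1,[0.066,0,0.0057],0],[1,[0.071,0,0.0075],0],[1,[0.076,0,0.009],0],[1,[0.081,0,0.011],0],[1,[0.085,0,0.0127],0],[1,[0.085,0,0.0127],0]]' 15 | egrep 'pos|force|gap'; python3 -c "
from h import *
plan([679.6,-41.4,369],184)
cv2.imwrite('pics/s37s.png',r.camera('side')[:,:,::-1])
crop('pics/s37s.png','pics/s37d.png',130,50,330,250,3)"
```

```text
tcp_pos: [594.1, -48.9, 358.0]
wrist_force: [0.1, -0.6, 0.5]
finger_gap: 0.8
t 49.8 tcp [594.1 -48.9 358. ] yaw -175.8 gap 0.8 F [ 0.1 -0.6  0.5]
shift [-0.0858  0.0013 -0.0112] spin 0.004 rows>= 3
```

View pics/s37d.png

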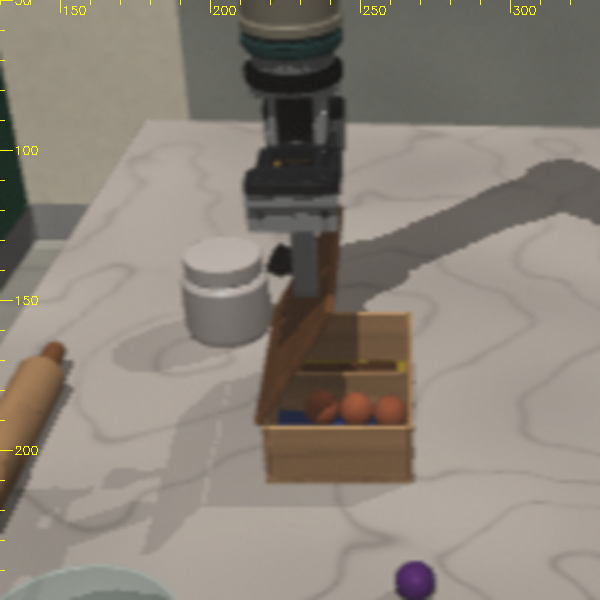

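```bash
python3 -m crank '[[1,[0.004,0,0.0022],0],[1,[0.008,0,0.0045],0],[1,[0.0125,0,0.0073],0],[1,[0.0165,0,0.0099],0],[1,[0.020,0,0.013],0],[1,[0.024,0,0.016],0],[1,[0.0277,0,0.019],0],[1,[0.0311,0,0.0225],0],[1,[0.034,0,0.026],0],[1,[0.037,0,0.030],0],[1,[0.040,0,0.0337],0],[1,[0.0432,0,0.0374],0],[1,[0.0457,0,0.0414],0],[1,[0.048,0,0.0455],0],[1,[0.0504,0,0.050],0],[1,[0.0526,0,0.0542],0],[1,[0.0526,0,0.0542],0]]' 15 | egrep 'pos|force|gap'; python3 -c "
from h import *
plan([679.6,-41.4,369],184)
cv2.imwrite('pics/s38s.png',r.camera('side')[:,:,::-1])
crop('pics/s38s.png','pics/s38d.png',130,50,330,250,3)"
```

```text
tcp_pos: [542.0, -52.8, 303.4]
wrist_force: [-0.5, 0.1, 0.8]
finger_gap: 0.9
t 51.3 tcp [542.  -52.8 303.4] yaw -175.8 gap 0.9 F [-0.5  0.1  0.8]
shift [-0.138   0.0012 -0.0658] spin 0.003 rows>= 4
```

View pics/s38d.png

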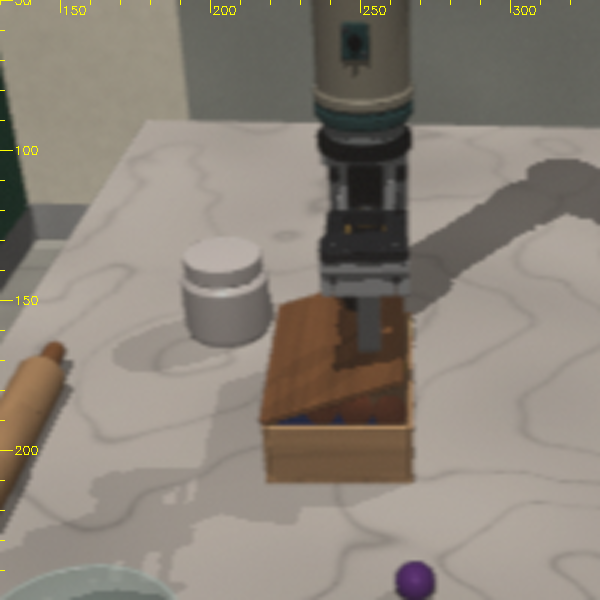

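```bash
python3 -m crank '[[1,[0.001,0,0.002],0],[1,[0.002,0,0.0045],0],[1,[0.003,0,0.007],0],[1,[0.004,0,0.0095],0],[1,[0.0046,0,0.012],0],[1,[0.0052,0,0.0145],0],[1,[0.0058,0,0.017],0],[1,[0.0064,0,0.019],0],[1,[0.0069,0,0.021],0],[1,[0.0074,0,0.023],0],[1,[0.0078,0,0.025],0],[1,[0.0082,0,0.027],0],[1,[0.0085,0,0.0285],0],[1,[0.0088,0,0.030],0],[1,[0.009,0,0.0315],0],[1,[0.0091,0,0.0328],0],[1,[0.0092,0,0.034],0],[1,[0.0092,0,0.034],0]]' 15 | egrep 'pos|force|gap'; for i in 1 2 3; do python3 -m crank '[[1,[0,0,0.0006],0],[1,[0,0,0.0012],0],[1,[0,0,0.0012],0]]' | egrep 'pos|force'; done
```

```text
tcp_pos: [533.4, -53.3, 270.1]
wrist_force: [0.2, -0.0, 1.0]
finger_gap: 0.9
tcp_pos: [533.4, -53.3, 269.1]
wrist_force: [-0.4, -0.5, 0.5]
tcp_pos: [533.5, -53.3, 268.1]
wrist_force: [-0.4, -0.2, 0.6]
tcp_pos: [533.4, -53.1, 267.8]
wrist_force: [-3.0, -0.8, 10.2]
```

```bash
python3 -m crank '[[1,[0,0,0.0004],0],[1,[0,0,0.0004],0],[1,[0,0,0.0004],0]]' | egrep 'pos|force'; python3 -m crank '[[1,[0,0,0],0],[1,[0,0,-0.002],0],[1,[0,0,-0.006],0],[1,[0,0,-0.02],0],[1,[0,0,-0.05],0],[1,[0,0,-0.08],0],[1,[0.03,0,-0.12],0],[1,[0.05,0,-0.16],0],[1,[0.07,0,-0.19],0],[1,[0.07,0,-0.19],0],[1,[0.07,0,-0.19],0]]' | egrep 'pos|force'; python3 -c "
from h import *
cv2.imwrite('pics/s39s.png',r.camera('side')[:,:,::-1])
crop('pics/s39s.png','pics/s39d.png',180,110,330,230,5)
cv2.imwrite('pics/s39.png',r.camera('scene')[:,:,::-1])
cv2.imwrite('pics/w39.png',cv2.resize(r.camera('wrist')[:,:,::-1],None,fx=1.5,fy=1.5))"
```

```text
tcp_pos: [533.4, -53.1, 267.8]
wrist_force: [-3.5, -0.8, 14.2]
tcp_pos: [463.4, -58.4, 458.4]
wrist_force: [-0.6, -0.8, -0.5]
```

View pics/s39d.png

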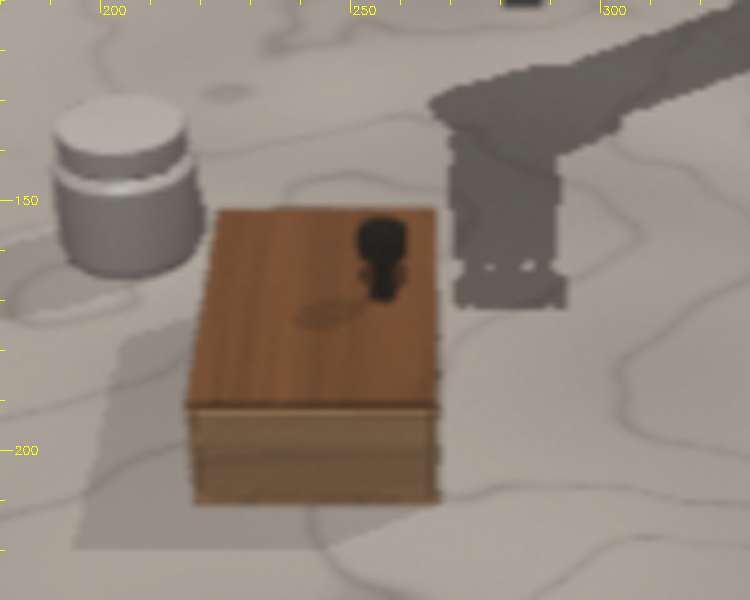

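View pics/s39.png

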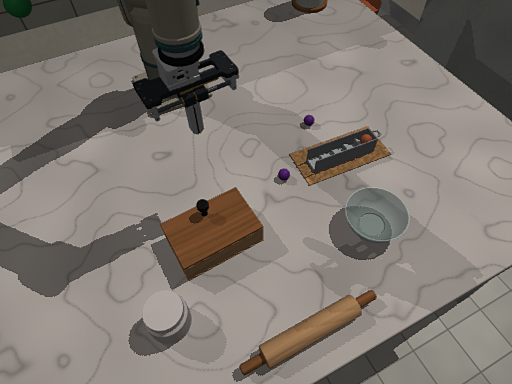

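View pics/w39.png

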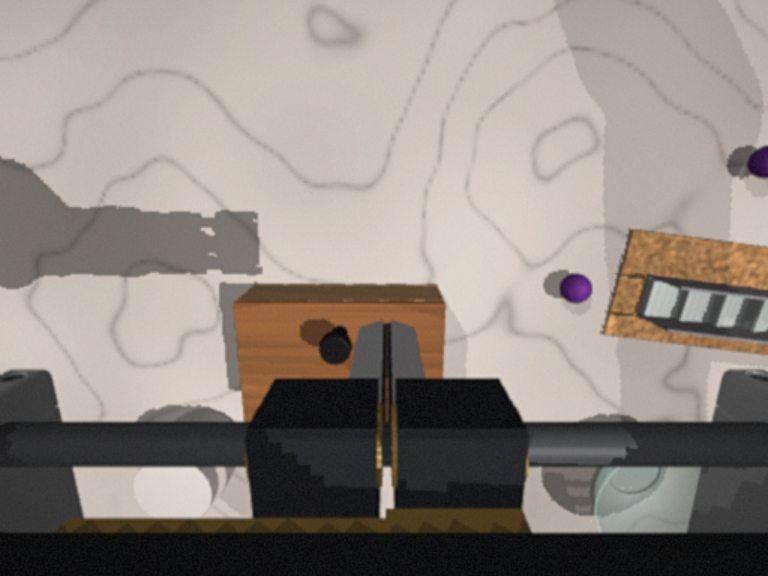

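```bash
python3 -c "
from h import *
s=r.state();print(s['t'],s['tcp_pos'],s['wrist_force'],r.hand_in())"
```

```text
the job is handed in; nothing more can be done
54.8833 [463.9192386  -58.85166141 455.33778995] [-0.82271313  0.92318399 -0.03072709] None
```

The caddy is packed and the job was handed in at 54.9 s.

**Balls:** The moves cannot tilt the tool. I rested the cup's front on the caddy's left rim and held it loosely near its tail. Raising the grip then tilted the cup in steps, and balls 1, 2 and 3 rolled out one at a time into the blue compartment. The gripper touched no ball. I levelled the cup and set it back on its mat with ball 5 still inside. Stall 4 was empty from the start.

**Stirrers:** Only two stirrers were on the counter. One was knocked a few centimetres aside during the run, so I located it again before picking it up. Both lie flat in the yellow compartment.

**Lid:** I pushed it down slowly with closed fingers until it met the rim, then pressed with about 14 N.

**Last checks:**
- The final pictures show the lid flat on the rim, the cup level on its mat with one ball, and no stirrers left outside.
- The last view inside, before the lid closed, showed three balls in the blue compartment and two stirrers in the yellow one.
- The canister, the bowl and the purple look-alike balls stand where they were. Nothing fell, and the robot was touching nothing.
- During the tilt the cup slipped about 6 mm in the loose grip, so its angle lagged the plan by a few degrees. I judged the tilt from the pictures instead.
- The two fixed cameras disagreed by about 5 mm in places, so I took close positions from the wrist camera.

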